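Move the lab vessels on by one station

TASK

Move each vessel on to its next station on the lab bench: the steel beaker goes from the balance to the stirrer, the conical flask from the stirrer to the white tile, and the lidded amber jar from the tile to the balance, each standing upright in the middle of its new place and let go. All three stations are taken, so first stand one vessel on the empty round cork mat, and let go of it there until its own place is free. Tip no vessel over, and leave the dropper bottle, the petri dish and the rubber bung where they are.

Things in the scene. Friction and masses are not known exactly. Their poses are not given: they have to be found in the camera images.
- flask: Conical flask of clear glass, closed with a black rubber stopper, 123 mm tall, loose, about 0.16 kg. Origin at the centre of its underside, z up along its axis; round. Base 80 mm across; the cone narrows to the neck at 72 mm; the neck is an upright cylinder 34 mm across from 72 to 110 mm height (grasp it there); the stopper, 28 to 32 mm across, tops it from 110 to 123 mm. Starts on the stirrer.
- beaker: Open straight-sided beaker of stainless steel, 58 mm across outside, 85 mm tall, wall 2.5 mm, loose, about 0.14 kg. Origin at the centre of its underside, z up along its axis; round. Starts on the balance.
- jar: Small amber glass jar with a white screw lid, 44 mm across, 64 mm tall overall (amber body up to 46 mm, lid 43 mm across from 49 to 64 mm), loose, about 0.11 kg. Origin at the centre of its underside, z up along its axis; round. Starts on the tile.
- balance: Compact laboratory balance, fixed: white low housing with a round steel pan 106 mm across. Origin on the bench directly below the pan's centre, z up; the top of the pan is 40 mm above the origin. The housing reaches 85 mm from the origin to its own -x (the display edge), 57 mm to +x and 61 mm to either side, top at 32 mm.
- stirrer: Magnetic stirrer, switched off, fixed: grey housing with a square white ceramic top plate 100 x 100 mm and a black knob on its front. Origin on the bench directly below the plate's centre, z up; the top of the plate is 48 mm above the origin. The housing reaches 86 mm from the origin to its own -x (the knob sticks out 14 mm more), 50 mm to +x and 60 mm to either side.
- tile: White glazed square tile 110 x 110 mm, 8 mm thick, fixed flat on the bench. Origin at the centre of its underside, z up; its top is 8 mm above the origin.
- mat: Round cork mat 110 mm across, 8 mm thick, fixed flat on the bench, empty at the start. Origin at the centre of its underside, z up; its top is 8 mm above the origin.
- dropper: White plastic dropper bottle with a reddish-brown nozzle, 32 mm across, 74 mm tall, standing on the bench. Origin at the centre of its underside. A bystander, loose, not to be moved.
- petri: Flat lidded petri dish, 68 mm across, 14 mm high, lying on the bench. Origin at the centre of its underside. A bystander, loose, not to be moved.
- bung: Grey rubber bung, a tapered plug 28 to 38 mm across, 26 mm tall, standing on the bench. Origin at the centre of its underside. A bystander, loose, not to be moved.
There are look-alikes about, which are no part of the job. Leave any green, red or yellow look-alike of the jar alone.

How it is judged:
On the way:
1. one of the three vessels stands upright on the cork mat (within 30 mm of its middle), let go and at rest (((horizontal distance between beaker and mat below 0.03 m and z of beaker in the frame of mat between 0.003 and 0.013 m and angle between beaker's own z axis and vertical below 0.1 rad and linear speed of beaker below 0.02 m/s and contact force between the fingers and beaker below 0.3 N) or (horizontal distance between flask and mat below 0.03 m and z of flask in the frame of mat between 0.003 and 0.013 m and angle between flask's own z axis and vertical below 0.1 rad and linear speed of flask below 0.02 m/s and contact force between the fingers and flask below 0.3 N) or (horizontal distance between jar and mat below 0.03 m and z of jar in the frame of mat between 0.003 and 0.013 m and angle between jar's own z axis and vertical below 0.1 rad and linear speed of jar below 0.02 m/s and contact force between the fingers and jar below 0.3 N))), for 0.2 s.
At the end, for the whole second after the job is handed in: The beaker stands on the stirrer's plate, the flask on the tile and the jar on the balance's pan, each upright (within 0.1 rad), resting on it and within 15 mm of the middle of its place, released and at rest (horizontal distance between beaker and stirrer below 0.015 m and z of beaker in the frame of stirrer between 0.043 and 0.053 m and angle between each of beaker, flask, jar's own z axis and vertical below 0.1 rad and linear speed of each of beaker, flask, jar below 0.02 m/s and horizontal distance between flask and tile below 0.015 m and z of flask in the frame of tile between 0.003 and 0.013 m and horizontal distance between jar and balance below 0.015 m and z of jar in the frame of balance between 0.035 and 0.045 m); the robot touches nothing.
It fails at once if a vessel is tipped over (angle between any of beaker, flask, jar's own z axis and vertical above 0.6 rad).
It fails at once if the dropper bottle is pushed more than 25 mm or tipped over (distance of dropper from where it was at the start of the episode above 0.025 m or angle between dropper's own z axis and vertical above 0.6 rad).
It fails at once if the petri dish is pushed more than 25 mm or tipped over (distance of petri from where it was at the start of the episode above 0.025 m or angle between petri's own z axis and vertical above 0.6 rad).
It fails at once if the rubber bung is pushed more than 25 mm or tipped over (distance of bung from where it was at the start of the episode above 0.025 m or angle between bung's own z axis and vertical above 0.6 rad).
It also fails if it takes over 128 s, if anything falls off the work surface, if the arm or the gripper's body presses on something with over 40 N, if the wrist force passes 120 N, or if a joint passes its speed limit or range.

ROBOT

A 6-joint arm with a two-finger parallel gripper is mounted at the origin on the work surface. World frame = base frame: x ahead of the robot, y to its left, z up, the work surface at z = 0. Lengths are in m, angles in rad, forces in N, time in s.
With the tool pointing down it reaches from about 0.3 to 0.875 m from the base axis. Payload 6.4 kg.
Tool frame: the origin (TCP) lies on the centre line of the jaws, within the pads' length; the fingertips stand 11 mm ahead of it and the grasp point (between the pads) lies 8 mm behind it; x points along the fingers, y is the direction in which the jaws open and shut, and the axes are right-handed (so a half turn about x gives the same grasp; the last joint's range is limited). The gripper opens to 85 mm and grips with 20 to 120 N. Pads are 22 mm wide; open, the fingers measure 114 mm over their backs; the gripper's body (76 mm by 85 mm) begins 54 mm behind the grasp point. The pads swing forward as they close: fully open they stand 13 mm farther back than shut.
Start: joints at [-1.381, 0.181, 1.607, -0, 1.354, -0.206], TCP at [0.222, -0.531, 0.242] pointing down, gripper open.
Joint ranges: [-2.99, 2.99], [-0.89, 2.07], [0.3, 2.58], [-1.14, 4.28], [0, 2.63], [-3.12, 3.12]. Speed limits (rad/s): [2.57, 2.57, 3.01, 3.14, 3.14, 3.14].

INTERFACE

Orientations are given as a unit quaternion [w, x, y, z].
In Python, from bench import ctrl, camera, hand_in gives the robot as it stands. The module is installed in compiled form; this text tells all that it offers.
- The arm moves only by the tool drive_tool, never from a script. Its argument "increments" is a list of rows, each a list of 7 numbers: the shift along the tool's x, y, z in m, then the turn, a rotation vector about the tool's x, y, z in degrees, then the gripper's target within -1 to 1 (fully open at 1, half-way at 0, shut at -1). In form: [[dx, dy, dz, rx, ry, rz, claw], ...]. A call has 1 to 10 rows; each row shifts and turns the commanded pose from where the row before left it, along the tool's axes as they then stand; what a row does not reach is not made up. A row lasts 1/8 s, in which the tool goes at most 62.5 mm and 10.7 degrees, less where a joint would pass 70% of its speed; a pose out of reach is approached as far as the arm can. A call is refused whole if a number of a shift passes 0.0625 or a number of a turn 10.7, either way. A call with a gripper value outside its range is refused whole. The fingers move at their own pace and stop on an object; the grip force is fixed at half the most. Time passes only in rows, so rows that do not move let the fingers close. It gives the time, the measured TCP pose, the force and the opening at its end, in the units of the state.
- ctrl.get_obs(): the state, without advancing time (a new reading comes with each control period).
- camera(name): name is "scene" or "top" or "wrist"; returns a dict with "img" (480x640x3 uint8, red, green, blue), "depth" (480x640 float32, m along the optical axis (not along the pixel's ray), 0 where there is no reading), "fx", "fy", "cx", "cy" (pixels), "world_from_camera" (4x4, takes a point from camera to world coordinates); the wrist camera has in their place "hand_eye" (4x4, takes a point from camera to tool coordinates, whose origin is the TCP and whose axes are the tool frame's). Camera axes: x right, y down, z forward; pixel columns grow to the right and rows downward; lengths in m; the calibration is good to about 2 mm. The wrist camera is an equidistant fisheye: a pixel r from the principal point sees the ray r / f radians off the axis. A picture is of the moment at which its call begins: read the wrist's pose just before it.
- hand_in(): hands the job in, once; it reports no verdict.
The state is a dict: "time_s": time; "q": joint angles; "dq": joint speeds; "joint_efforts": joint torques, N m; "eef_pos": TCP position; "eef_rot": TCP orientation; "wrist_force": force on the tool from outside, world axes, zero at the start; "torque": the same for the moment, N m; "opening": opening from 0.0 (shut) to 1.0 (fully open).
Only numpy, scipy, OpenCV 4.12 (cv2) and the standard library are available. Lean on these libraries where they do the work, as an engineer would, in place of code of your own. Each camera call takes 0.05 s, during which the arm holds its last target.

## Working session

There is one attempt and no reset: what is moved stays moved. The work goes in short steps, Python scripts to look and compute and a tool call to move; the robot and the scene stay as the last step left them, time stands still between calls to the robot, and variables do not carry over. Pictures are saved under pics/ and viewed, and the job is handed in when it is done.

Besides the shell and the picture viewer there is one more tool, called in YAML: its name, and indented under it one key for each argument. drive_tool: Moves the arm, as the interface text tells. Its arguments: {"type":"object","properties":{"increments":{"type":"array","items":{"type":"array","items":{"type":"number"}}}},"required":["increments"]}

```bash
mkdir -p pics; ls
python3 - <<'E'
from bench import ctrl,camera
import cv2,numpy as np
np.set_printoptions(precision=4,suppress=True)
o=ctrl.get_obs();print(o)
for n in ["scene","top","wrist"]:
    c=camera(n);cv2.imwrite(f"pics/{n}0.png",c["img"][:,:,::-1])
    np.savez(f"{n}0.npz",**c)
    print(n,c["fx"],c["fy"],c["cx"],c["cy"]);print(c.get("world_from_camera",c.get("hand_eye")))
E
```

```text
pics
{'time_s': 0.0, 'q': array([-1.3813,  0.1816,  1.608 ,  0.    ,  1.3538, -0.2063]), 'dq': array([-0.0002, -0.0006,  0.0013, -0.0012, -0.0014, -0.0013]), 'joint_efforts': array([  0.0003, -44.4875, -35.1334,  -0.0003,   0.0089,  -0.    ]), 'eef_pos': array([ 0.2216, -0.53  ,  0.2414]), 'eef_rot': array([ 0.1384,  0.6933,  0.1396, -0.6933]), 'wrist_force': array([ 0.1074, -0.9431,  0.4495]), 'torque': array([-0.0076, -0.0203,  0.0168]), 'opening': 1.0017889840850736}
scene 506.8098066323058 506.8098066323058 311.3096515586766 245.99988108931439
[[ 0.268   0.7921 -0.5484  1.0699]
 [ 0.9633 -0.2117  0.1648 -0.173 ]
 [ 0.0145 -0.5724 -0.8198  0.8427]
 [ 0.      0.      0.      1.    ]]
top 617.7252224763469 617.7252224763469 312.95538640523637 229.3421475396306
[[-0.0194 -0.998   0.0603  0.4414]
 [-0.9996  0.0205  0.0175 -0.0061]
 [-0.0187 -0.0599 -0.998   1.4731]
 [ 0.      0.      0.      1.    ]]
wrist 371.64829954431775 371.64829954431775 319.4091001832565 249.14154975994512
[[ 0.0003 -0.2868  0.958  -0.1313]
 [ 1.     -0.0007 -0.0005 -0.0001]
 [ 0.0008  0.958   0.2868 -0.0732]
 [ 0.      0.      0.      1.    ]]
```

View pics/scene0.png

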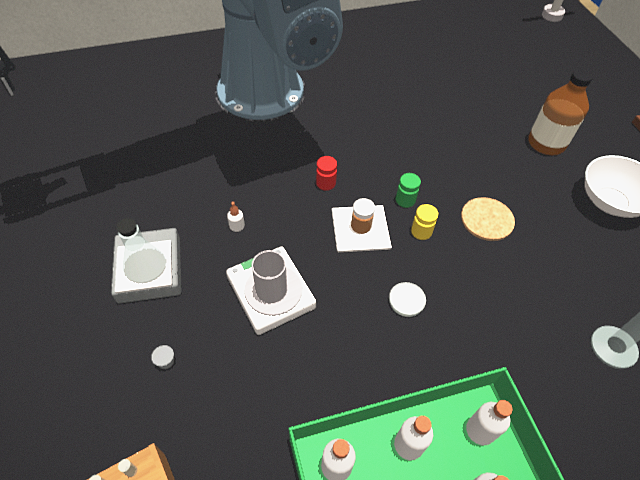

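View pics/top0.png

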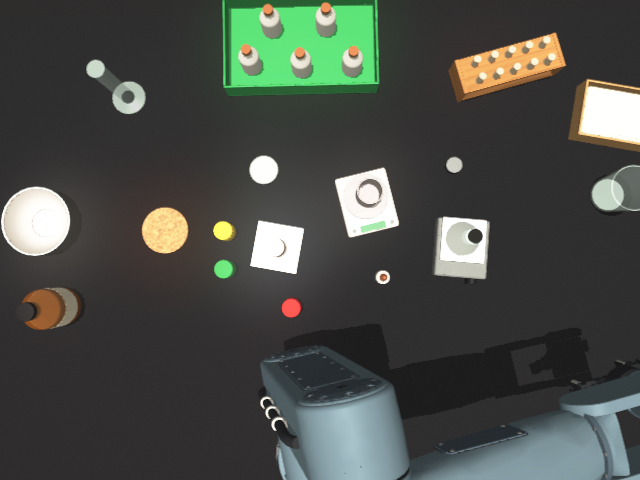

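View pics/wrist0.png

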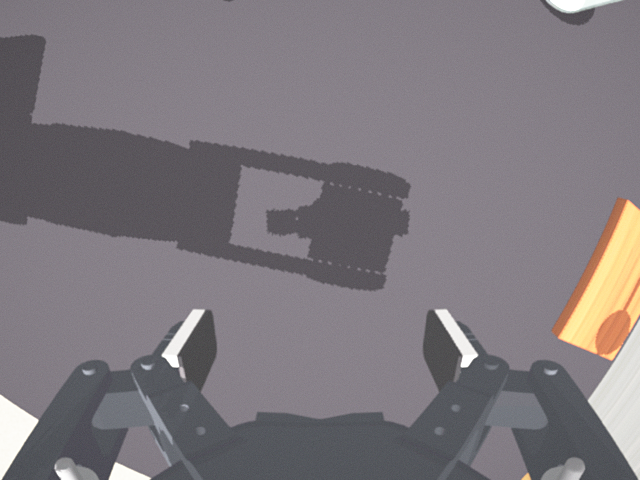

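The top view shows the stations with their vessels:
- Balance at (367,203), with the steel beaker at (369,193).
- Stirrer at (462,240), with the black-stoppered flask at (475,236).
- Tile at (277,247), with the white-lidded jar at (278,247).
- Cork mat, empty, at (165,230).

These could be mistaken for the real targets:
- **Jar:** red (291,308), green (223,268) and yellow (223,231) look-alikes, plus the big brown bottle (45,308).
- **Beaker:** glass vessel (610,195) and measuring cylinder (128,97).
- **Mat or tile:** petri dish (264,170), white bowl (36,221).

My choices are the white-lidded jar on the tile, the grey steel beaker on the pan, and the stoppered flask on the stirrer.

```bash
cat > h.py <<'E'
import numpy as np,cv2
from scipy.spatial.transform import Rotation as R
np.set_printoptions(precision=4,suppress=True)
def load(f):
    d=np.load(f);return {k:d[k] for k in d.files}
def ray(c,u,v):
    T=c["world_from_camera"];d=np.array([(u-c["cx"])/c["fx"],(v-c["cy"])/c["fy"],1.])
    return T[:3,3],T[:3,:3]@d
def onplane(c,u,v,z):
    o,d=ray(c,u,v);return o+d*(z-o[2])/d[2]
def cloud(c):
    v,u=np.mgrid[:480,:640];Z=c["depth"]
    p=np.stack([(u-c["cx"])/c["fx"]*Z,(v-c["cy"])/c["fy"]*Z,Z],-1)
    T=c["world_from_camera"];return p@T[:3,:3].T+T[:3,3]
def tri(c1,p1,c2,p2):
    o1,d1=ray(c1,*p1);o2,d2=ray(c2,*p2);d1=d1/np.linalg.norm(d1);d2=d2/np.linalg.norm(d2)
    A=np.stack([d1,-d2],1);s=np.linalg.lstsq(A,o2-o1,rcond=None)[0]
    a=o1+d1*s[0];b=o2+d2*s[1];return (a+b)/2,np.linalg.norm(a-b)
E
python3 - <<'E'
from h import *
for n in ["top","scene"]:
    c=load(n+"0.npz");P=cloud(c)
    pts={"top":dict(bench=(330,130),pan=(352,205),rim=(369,181),tile=(262,235),tile2=(292,262),plate=(448,228),plate2=(482,255),mat=(165,230),lid=(278,247),stop=(475,236),petri=(264,170),bung=(454,165),drop=(383,277)),
     "scene":dict(bench=(300,350),pan=(290,300),tile=(345,240),plate=(165,285),mat=(488,218),lid=(363,208),stop=(127,228),petri=(407,299))}[n]
    for k,(u,v) in pts.items(): print(n,k,P[v,u])
c=load("top0.npz");im=c["img"][130:300,120:510][:,:,::-1]
cv2.imwrite("pics/crop1.png",cv2.resize(im,None,fx=2,fy=2,interpolation=cv2.INTER_CUBIC))
c=load("scene0.npz");im=c["img"][140:380,90:540][:,:,::-1]
cv2.imwrite("pics/crop2.png",cv2.resize(im,None,fx=1.7,fy=1.7,interpolation=cv2.INTER_CUBIC))
E
```

```text
top bench [ 0.7701 -0.0261 -0.0028]
top pan [ 0.5825 -0.0728  0.0433]
top rim [ 0.6317 -0.1103  0.0868]
top tile [0.5189 0.141  0.0086]
top tile2 [0.4533 0.0705 0.0118]
top plate [ 0.5247 -0.2938  0.0395]
top plate2 [ 0.4605 -0.3676  0.0488]
top mat [0.5353 0.3718 0.0117]
top lid [0.4874 0.0984 0.0746]
top stop [ 0.4989 -0.3228  0.1734]
top petri [0.6745 0.1339 0.0086]
top bung [ 0.6734 -0.3153  0.0267]
top drop [ 0.4152 -0.1369  0.0796]
scene bench [ 0.7177 -0.0832  0.    ]
scene pan [ 0.6372 -0.0804  0.0403]
scene tile [0.5129 0.0657 0.005 ]
scene plate [ 0.5504 -0.2922  0.0443]
scene mat [0.5386 0.3728 0.0085]
scene lid [0.493  0.1042 0.0721]
scene stop [ 0.5075 -0.3215  0.1712]
scene petri [0.678  0.1335 0.0146]
```

View pics/crop1.png

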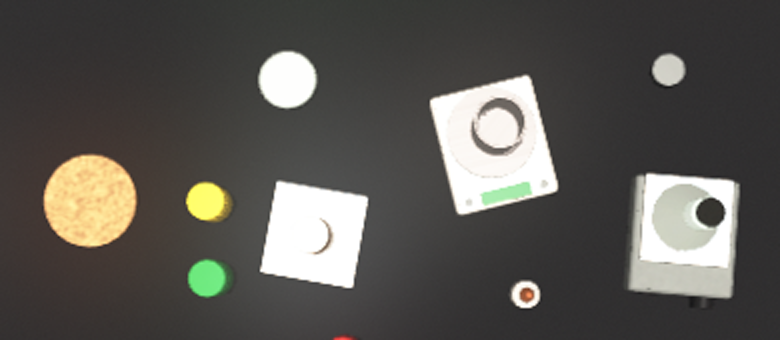

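View pics/crop2.png

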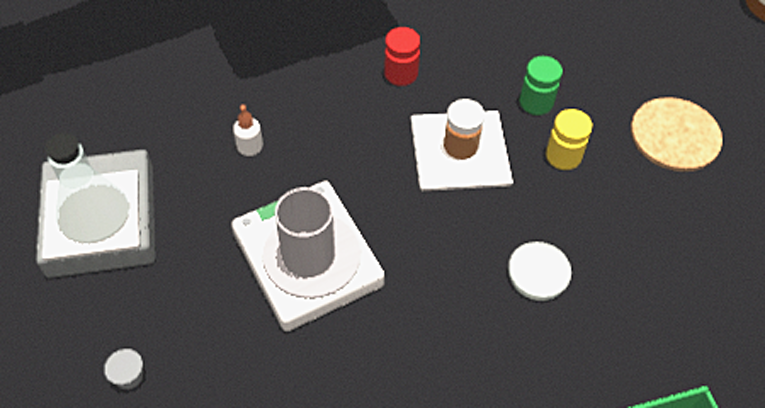

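```bash
cat > m.py <<'E'
from h import *
def big(m,box):
    k=np.zeros_like(m,np.uint8);x0,y0,x1,y1=box;k[y0:y1,x0:x1]=m[y0:y1,x0:x1]
    k=cv2.morphologyEx(k,cv2.MORPH_CLOSE,np.ones((3,3),np.uint8))
    cs=cv2.findContours(k,cv2.RETR_EXTERNAL,cv2.CHAIN_APPROX_NONE)[0]
    return max(cs,key=cv2.contourArea)
T=load("top0.npz");S=load("scene0.npz")
hs={n:cv2.cvtColor(c["img"],cv2.COLOR_RGB2HSV).astype(int) for n,c in(("t",T),("s",S))}
E
python3 - <<'E'
from m import *
def report(name,c,cnt,z,circ=True):
    if circ:
        w=np.array([onplane(c,*p[0],z)[:2] for p in cnt],np.float32)
        A=np.c_[2*w,np.ones(len(w))];s=np.linalg.lstsq(A,(w**2).sum(1),rcond=None)[0]
        (x,y),(a,b),_=cv2.fitEllipse(w);print(name,"lsq",s[:2],"r",np.sqrt(s[2]+s[0]**2+s[1]**2),"ell",x,y,a,b)
    else:
        w=np.array([onplane(c,*p[0],z)[:2]*1000 for p in cnt],np.float32);r=cv2.minAreaRect(w);print(name,np.array(r[0])/1000,r[1],r[2])
for n,c in(("t",T),("s",S)):
    h=hs[n];H,s,V=h[...,0],h[...,1],h[...,2]
    B=dict(t=dict(mat=(130,200,200,260),tile=(243,210,310,280),plate=(430,205,500,275),pan=(330,160,405,240),stop=(462,225,490,248)),
           s=dict(mat=(450,190,530,250),tile=(325,195,400,255),plate=(100,215,185,305),pan=(220,240,320,340),stop=(110,215,145,250)))[n]
    report(n+" mat",c,big((s>60)&(V>90),B["mat"]),.008)
    report(n+" tile",c,big((s<60)&(V>150),B["tile"]),.008,False)
    report(n+" plate",c,big((s<40)&(V>225),B["plate"]),.048,False)
    print(n,"white vals",h[(S if 0 else 0)][0])
    m=big((V<60),B["stop"]);print(n,"stop",cv2.minEnclosingCircle(m),cv2.contourArea(m))
E
python3 - <<'E'
from m import *
for n,c,b in(("t",T,(325,160,405,240)),("t2",T,(430,205,500,285)),("s",S,(215,235,325,335)),("s2",S,(100,205,190,310)),("s3",S,(325,190,400,255))):
    x0,y0,x1,y1=b;im=c["img"][y0:y1,x0:x1,::-1];cv2.imwrite(f"pics/z_{n}.png",cv2.resize(im,None,fx=5.5,fy=5.5,interpolation=cv2.INTER_NEAREST)[:600,:800])
E
```

```text
t mat lsq [0.5361 0.3738] r 0.05547505500716444 ell 0.5360830426216125 0.3737700879573822 0.1104910746216774 0.11147314310073853
t tile [0.4904 0.1063] (111.65019226074219, 111.08344268798828) 78.8847427368164
t plate [ 0.4959 -0.3257] (101.46761322021484, 99.42649841308594) 84.14539337158203
t white vals [15 11 45]
t stop ((474.73077392578125, 235.5), 6.749411106109619) 117.0
s mat lsq [0.5375 0.372 ] r 0.05646966320198937 ell 0.5374453067779541 0.3720214068889618 0.10999412089586258 0.11552590876817703
s tile [0.4812 0.1077] (111.36568450927734, 134.4224090576172) 79.0068588256836
s plate [ 0.4771 -0.3255] (104.81172943115234, 143.82949829101562) 84.17920684814453
s white vals [ 20  29 133]
s stop ((112.0, 232.5), 16.53037452697754) 68.0
```

View pics/z_t.png

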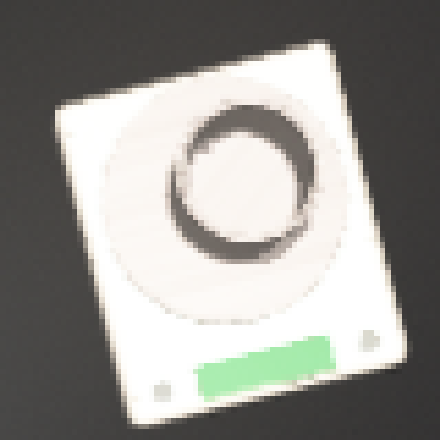

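View pics/z_t2.png

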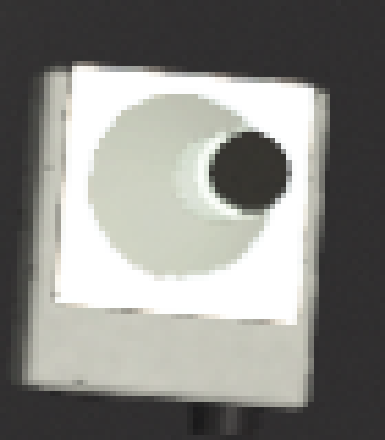

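View pics/z_s.png

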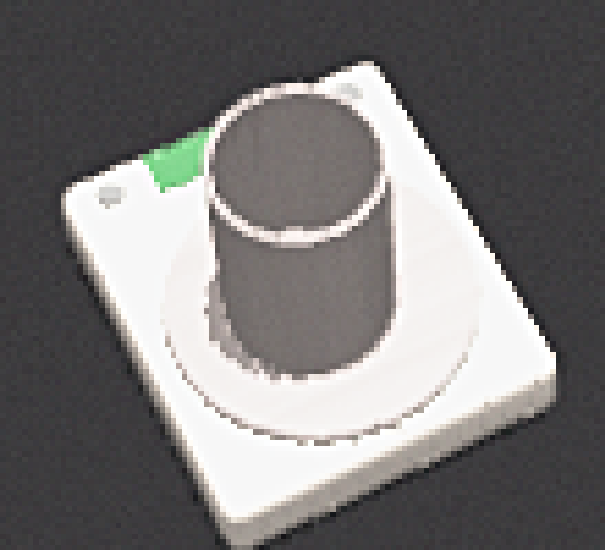

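View pics/z_s2.png

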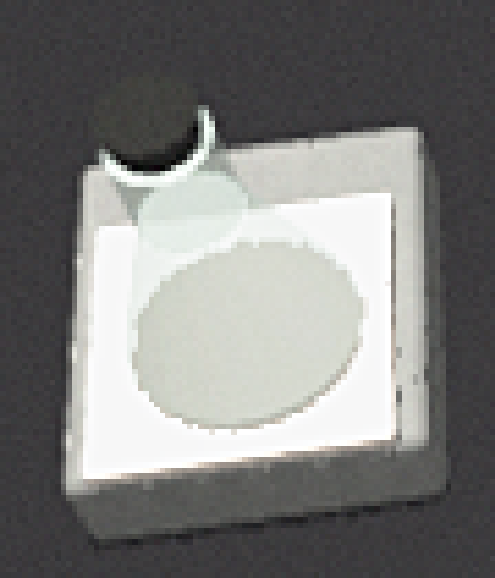

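View pics/z_s3.png

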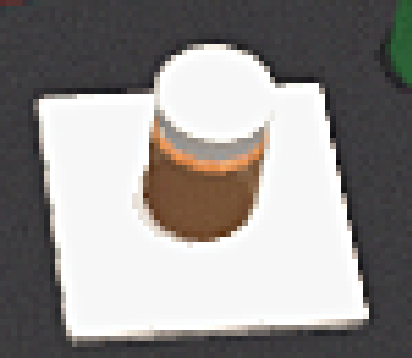

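```bash
python3 - <<'E'
from m import *
f=lambda p,o:(p[0]/5.5+o[0]-.4,p[1]/5.5+o[1]-.4)
# plate
tp=[f(p,(430,205)) for p in((73,62),(317,87),(297,325),(55,302))]
sp=[f(p,(100,205)) for p in((393,440),(82,478),(97,228),(393,193))]
print("plate");Q=[]
for a,b in zip(tp,sp):
    X,e=tri(T,a,S,b);Q.append(X);print(X,e)
print(np.mean(Q,0))
print("plate scene plane",np.mean([onplane(S,*b,.048) for b in sp],0))
# tile
sp=[f(p,(325,190)) for p in((35,98),(322,85),(368,318),(72,335))]
print("tile scene plane",np.mean([onplane(S,*b,.008) for b in sp],0))
m=big((hs["t"][...,1]<60)&(hs["t"][...,2]>150),(243,210,310,280));bx=cv2.boxPoints(cv2.minAreaRect(m));print("top tile corners",bx)
# pan fits
def circ(w):
    w=np.array(w);s=np.linalg.lstsq(np.c_[2*w,np.ones(len(w))],(w**2).sum(1),rcond=None)[0];return s[:2],np.sqrt(s[2]+s[0]**2+s[1]**2)
tpan=[(105,200),(113,247),(130,280),(175,312),(230,323),(285,308),(140,108),(118,145)]
span=[(165,320),(185,368),(230,412),(310,440),(370,430),(430,395),(468,345),(478,290)]
print("pan t",circ([onplane(T,*f(p,(325,160)),.04)[:2] for p in tpan]),"s",circ([onplane(S,*f(p,(215,235)),.04)[:2] for p in span]))
# depth clusters
for n,c in(("t",T),("s",S)):
    P=cloud(c);ok=c["depth"]>0
    for nm,(cx,cy),r,z0,z1 in(("beaker",(.605,-.1),.05,.108,.14),("lid",(.49,.102),.04,.055,.09),("stop",(.5,-.323),.04,.155,.19),("dropper",(.41,-.137),.04,.02,.09),("bung",(.673,-.315),.03,.018,.04),("petri",(.675,.134),.05,.006,.025),("yellow",(.52,.22),.05,.04,.09),("green",(.44,.22),.05,.04,.09)):
        k=ok&(np.hypot(P[...,0]-cx,P[...,1]-cy)<r)&(P[...,2]>z0)&(P[...,2]<z1);q=P[k]
        if len(q)<5: print(n,nm,len(q));continue
        (x,y),rr=cv2.minEnclosingCircle(q[:,:2].astype(np.float32));print(n,nm,len(q),"mec",x,y,rr,"med z",np.median(q[:,2]),"mean",q.mean(0))
# rim + lid + stopper rays
rs=f((295,164),(215,235));print("beaker rim scene @.125",onplane(S,*rs,.125))
X=[onplane(T,*f((242,183),(325,160)),.125)];print("top rim",X, tri(T,f((242,183),(325,160)),S,rs))
ls=f((213,92),(325,190));print("lid scene @.072",onplane(S,*ls,.072),"top lid @.072",onplane(T,278,247,.072))
st=(474.73,235.5);ss=f((145,108),(100,205));print("stopper t@.171",onplane(T,*st,.171),"s",onplane(S,*ss,.171),tri(T,st,S,ss))
E
python3 - <<'E'
from m import *
x0,y0,x1,y1=(243,210,310,280);im=T["img"][y0:y1,x0:x1,::-1];cv2.imwrite("pics/z_t3.png",cv2.resize(im,None,fx=5.5,fy=5.5,interpolation=cv2.INTER_NEAREST))
E
```

```text
plate
[ 0.5527 -0.2817  0.0448] 0.00044293112141733374
[ 0.5401 -0.3823  0.0439] 0.0026822538322528325
[ 0.4406 -0.3709  0.0448] 0.0012366854734681201
[ 0.4522 -0.2704  0.0452] 0.0012836924693078195
[ 0.4964 -0.3263  0.0447]
plate scene plane [ 0.4989 -0.3249  0.048 ]
tile scene plane [0.4917 0.1065 0.008 ]
top tile corners [[249.5241 265.6651]
 [257.7627 219.5291]
 [304.0025 227.7862]
 [295.7639 273.9222]]
pan t (array([ 0.6035, -0.1057]), np.float64(0.05246712000198119)) s (array([ 0.6066, -0.1042]), np.float64(0.05156152583834891))
t beaker 145 mec 0.6052678823471069 -0.10736559331417084 0.029458291828632355 med z 0.12343617640101345 mean [ 0.6062 -0.1092  0.1219]
t lid 287 mec 0.48813289403915405 0.10769283771514893 0.0215336661785841 med z 0.07305468892331723 mean [0.4878 0.1076 0.0729]
t stop 215 mec 0.4989716112613678 -0.3211785554885864 0.017223555594682693 med z 0.17150368834165408 mean [ 0.4989 -0.3204  0.1696]
t dropper 149 mec 0.4144773483276367 -0.1383105367422104 0.01580696739256382 med z 0.041615582161392606 mean [ 0.4147 -0.1374  0.0454]
t bung 197 mec 0.6739603877067
[... 1220 characters left out ...]
6 med z 0.014255979032208321 mean [0.6763 0.1347 0.0142]
s yellow 448 mec 0.5296112895011902 0.22653448581695557 0.023251129314303398 med z 0.06347966595335802 mean [0.5342 0.2228 0.0596]
s green 409 mec 0.4416775703430176 0.22534514963626862 0.023425251245498657 med z 0.0634956185187977 mean [0.4465 0.2226 0.0592]
beaker rim scene @.125 [ 0.6075 -0.1088  0.125 ]
top rim [array([ 0.6003, -0.1059,  0.125 ])] (array([ 0.6014, -0.1073,  0.1152]), np.float64(0.0013235020649398487))
lid scene @.072 [0.4891 0.1062 0.072 ] top lid @.072 [0.4875 0.0986 0.072 ]
stopper t@.171 [ 0.5001 -0.3228  0.171 ] s [ 0.499  -0.3227  0.171 ] (array([ 0.5   , -0.3225,  0.1723]), np.float64(0.00014670732895663249))
```

View pics/z_t3.png

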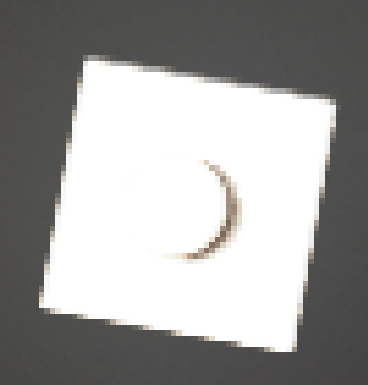

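```bash
cat > go.py <<'E'
import sys
from h import *
from bench import ctrl
def st():
    o=ctrl.get_obs();w,x,y,z=o["eef_rot"];return o,R.from_quat([x,y,z,w])
if __name__=="__main__":
    o,r=st();M=r.as_matrix()
    print("t",round(o["time_s"],2),"pos",o["eef_pos"],"q",o["q"],"F",o["wrist_force"],"op",round(o["opening"],3))
    if len(sys.argv)<2: print(M)
    if len(sys.argv)>3:
        p=np.array([float(a) for a in sys.argv[1:4]]);print("delta tool (after any levelling: world)",M.T@(p-o["eef_pos"]),p-o["eef_pos"])
    yaw=float(sys.argv[4]) if len(sys.argv)>4 else np.degrees(np.arctan2(M[1,1],M[0,1]))
    a=np.radians(yaw);y=np.array([np.cos(a),np.sin(a),0]);xx=np.array([0,0,-1.])
    G=np.stack([xx,y,np.cross(xx,y)],1)
    print("cur yaw of y",np.degrees(np.arctan2(M[1,1],M[0,1])),"rotvec tool deg to upright+yaw",np.degrees(R.from_matrix(M.T@G).as_rotvec()))
    if len(sys.argv)>3: print("delta in goal tool axes",G.T@(p-o["eef_pos"]))
E
python3 go.py; python3 go.py .488 .107 .25
```

```text
t 0.15 pos [ 0.2216 -0.5301  0.2416] q [-1.3813  0.1814  1.6078  0.      1.3538 -0.2063] F [ 0.3077 -0.0331  1.0335] op 1.0
[[-0.0003  0.3855 -0.9227]
 [ 0.0014 -0.9227 -0.3855]
 [-1.     -0.0013 -0.0003]]
cur yaw of y -67.32316162536965 rotvec tool deg to upright+yaw [-0.     -0.0167  0.0772]
t 0.15 pos [ 0.2216 -0.5301  0.2416] q [-1.3813  0.1814  1.6078  0.      1.3538 -0.2063] F [ 0.3077 -0.0331  1.0335] op 1.0
delta tool (after any levelling: world) [-0.0076 -0.4852 -0.4914] [0.2664 0.6371 0.0084]
cur yaw of y -67.32316162536965 rotvec tool deg to upright+yaw [-0.     -0.0167  0.0772]
delta in goal tool axes [-0.0084 -0.4852 -0.4914]
```

drive_tool:
  increments:
    - [0,0,0,7.56,0,0,1]
    - [0,0,0,7.56,0,0,1]
    - [0,0,0,7.56,0,0,1]
    - [0,-0.0531,-0.0222,0,0,0,1]
    - [0,-0.0531,-0.0222,0,0,0,1]
    - [0,-0.0531,-0.0222,0,0,0,1]
    - [0,-0.0531,-0.0222,0,0,0,1]
    - [0,-0.0531,-0.0222,0,0,0,1]
    - [0,-0.0531,-0.0222,0,0,0,1]
    - [0,-0.0531,-0.0222,0,0,0,1]

```text
time_s: 1.4
eef_pos: [0.3774, -0.1571, 0.2423]
eef_rot: [-0.0, 0.707, -0.0, -0.707]
wrist_force: [1.2, -0.8, -0.5]
opening: 0.995
```

drive_tool:
  increments:
    - [0,-0.0531,-0.0222,0,0,0,1]
    - [0,-0.0531,-0.0222,0,0,0,1]
    - [0,-0.0531,-0.0222,0,0,0,1]
    - [0,-0.0531,-0.0222,0,0,0,1]
    - [0,-0.0531,-0.0222,0,0,0,1]
    - [0,0,0,0,0,0,1]
    - [0,0,0,0,0,0,1]

```text
time_s: 2.28
eef_pos: [0.4877, 0.1066, 0.2418]
eef_rot: [-0.001, -0.707, -0.0, 0.708]
wrist_force: [-0.1, -0.9, 0.1]
opening: 1.0
```

```bash
python3 go.py .488 .107 .25 -90
python3 - <<'E'
from h import *
from bench import camera
c=camera("wrist");cv2.imwrite("pics/w1.png",c["img"][:,:,::-1])
E
```

```text
t 2.27 pos [0.4877 0.1066 0.2418] q [-0.0227  0.0105  1.7931 -0.0005  1.3392  1.5472] F [-0.1244 -0.9244  0.0837] op 1.0
delta tool (after any levelling: world) [-0.0082 -0.0004 -0.0003] [0.0003 0.0004 0.0082]
cur yaw of y -89.94251050432342 rotvec tool deg to upright+yaw [ 0.0575  0.0683 -0.0258]
delta in goal tool axes [-0.0082 -0.0004 -0.0003]
```

View pics/w1.png

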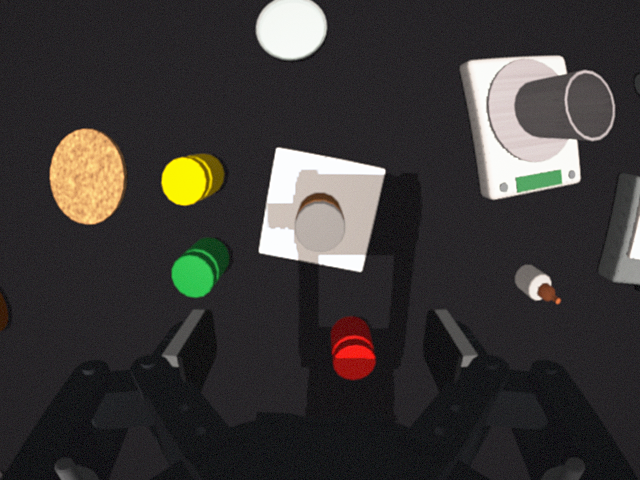

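The wrist view from above the tile shows the white-lidded jar at (320,226). Yellow is at (192,180), green at (195,275), red at (353,358) and the mat at (88,176). I'll check the jar's position with the wrist camera.

```bash
cat >> h.py <<'E'
def wray(c,u,v,o):
    x,y=u-c["cx"],v-c["cy"];r=np.hypot(x,y);t=r/c["fx"];d=np.array([np.sin(t)*x/max(r,1e-9),np.sin(t)*y/max(r,1e-9),np.cos(t)])
    w,a,b,z=o["eef_rot"];M=R.from_quat([a,b,z,w]).as_matrix();H=c["hand_eye"]
    return M@H[:3,3]+o["eef_pos"],M@H[:3,:3]@d
def wplane(c,u,v,o,z):
    p,d=wray(c,u,v,o);return p+d*(z-p[2])/d[2]
E
python3 - <<'E'
from h import *
from bench import camera,ctrl
o=ctrl.get_obs();c=camera("wrist");cv2.imwrite("pics/w1b.png",cv2.resize(c["img"][130:290,240:420,::-1],None,fx=4,fy=4))
g=cv2.cvtColor(c["img"],cv2.COLOR_RGB2HSV)
print("lid",wplane(c,320,226,o,.072))
for n,p in dict(a=(276,148),b=(385,168),c=(362,271),d=(259,252)).items(): print(n,wplane(c,*p,o,.008))
print("tile",np.mean([wplane(c,*p,o,.008) for p in((276,148),(385,168),(362,271),(259,252))],0))
m=((g[...,1]>90)&(g[...,0]<30)).astype(np.uint8);m[:,140:]=0;m[250:]=0
cs=max(cv2.findContours(m,0,1)[0],key=cv2.contourArea)
w=np.array([wplane(c,*p[0],o,.008)[:2] for p in cs],np.float32);print("mat",cv2.fitEllipse(w),cv2.minEnclosingCircle(w))
E
```

```text
lid [0.4906 0.1058 0.072 ]
a [0.5542 0.1485 0.008 ]
b [0.5348 0.0414 0.008 ]
c [0.4272 0.0616 0.008 ]
d [0.4482 0.1689 0.008 ]
tile [0.4911 0.1051 0.008 ]
mat ((0.5365763306617737, 0.3716157376766205), (0.11067996919155121, 0.11425764113664627), 3.438659906387329) ((0.5368272066116333, 0.37143856287002563), 0.05792950838804245)
```

View pics/w1b.png

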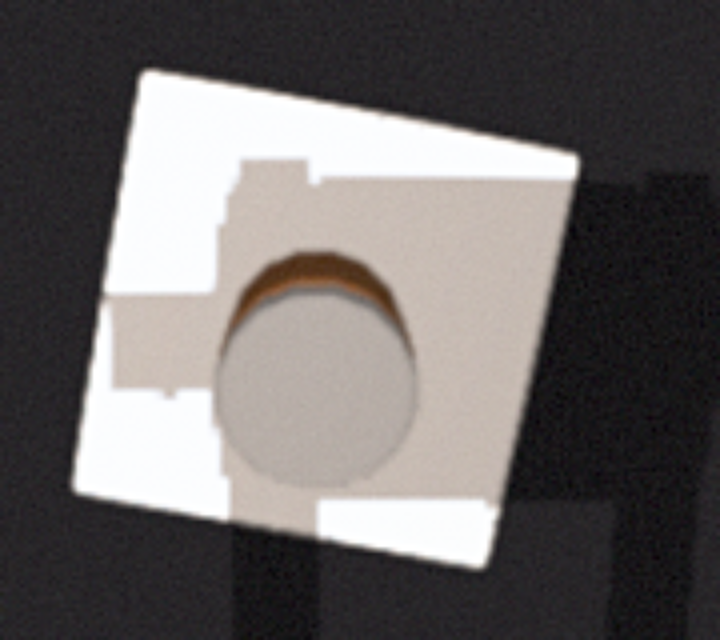

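drive_tool:
  increments:
    - [0.05,0,-0.001,0,0,0,1]
    - [0.05,0,0,0,0,0,1]
    - [0.05,0,0,0,0,0,1]
    - [0.03,0,0,0,0,0,1]
    - [0.03,0,0,0,0,0,1]
    - [0,0,0,0,0,0,1]

```text
time_s: 3.12
eef_pos: [0.487, 0.1053, 0.0305]
eef_rot: [0.001, -0.705, 0.001, 0.709]
wrist_force: [-0.2, -0.1, -0.2]
opening: 0.997
```

drive_tool:
  increments:
    - [0,0,0,0,0,0,0.3]
    - [0,0,0,0,0,0,0]
    - [0,0,0,0,0,0,-0.3]
    - [0,0,0,0,0,0,-1]
    - [0,0,0,0,0,0,-1]
    - [0,0,0,0,0,0,-1]
    - [0,0,0,0,0,0,-1]
    - [0,0,0,0,0,0,-1]

```text
time_s: 4.12
eef_pos: [0.4905, 0.1065, 0.0341]
eef_rot: [0.0, 0.708, -0.0, -0.706]
wrist_force: [-1.7, -0.8, 6.2]
opening: 0.5
```

drive_tool:
  increments:
    - [-0.02,0,0,0,0,0,-1]
    - [-0.04,0,0,0,0,0,-1]
    - [-0.05,0,0,0,0,0,-1]
    - [0,0,0,0,0,0,-1]
    - [0,0,0,0,0,0,-1]

```text
time_s: 4.75
eef_pos: [0.4889, 0.1067, 0.1424]
eef_rot: [0.0, 0.707, 0.0, -0.707]
wrist_force: [0.1, -0.1, -1.3]
opening: 0.499
```

```bash
python3 go.py .5365 .3725 .15 -90
python3 - <<'E'
from h import *
from bench import camera
c=camera("wrist");cv2.imwrite("pics/w2.png",c["img"][:,:,::-1])
E
```

```text
t 4.75 pos [0.4889 0.1067 0.1424] q [-0.0227  0.1323  1.8808 -0.      1.128   1.5479] F [ 0.0671 -0.0756 -1.335 ] op 0.499
delta tool (after any levelling: world) [-0.0076 -0.2658 -0.0476] [0.0476 0.2658 0.0076]
cur yaw of y -89.99173285004012 rotvec tool deg to upright+yaw [ 0.0083 -0.0319 -0.0014]
delta in goal tool axes [-0.0076 -0.2658 -0.0476]
```

View pics/w2.png

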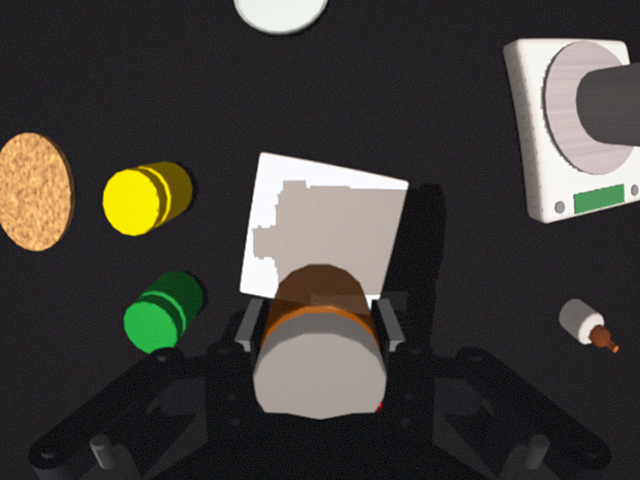

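The jar is held upright between the pads, with its lid at (320,370), clear of the yellow and green ones. Next it goes to the mat.

drive_tool:
  increments:
    - [0,-0.0532,-0.0095,0,0,0,-1]
    - [0,-0.0532,-0.0095,0,0,0,-1]
    - [0,-0.0532,-0.0095,0,0,0,-1]
    - [0,-0.0532,-0.0095,0,0,0,-1]
    - [0,-0.0532,-0.0095,0,0,0,-1]
    - [0,0,0,0,0,0,-1]
    - [0.04,0,0,0,0,0,-1]
    - [0.04,0,0,0,0,0,-1]
    - [0,0,0,0,0,0,-1]

```text
time_s: 5.92
eef_pos: [0.5327, 0.3699, 0.0569]
eef_rot: [-0.001, -0.704, 0.002, 0.711]
wrist_force: [0.1, -0.0, -0.9]
opening: 0.495
```

```bash
python3 go.py .5365 .3725 .0335 -90
```

```text
t 5.92 pos [0.5327 0.3699 0.0569] q [ 0.4245  0.5537  1.5164 -0.0003  1.0827  1.9961] F [ 0.1116 -0.0485 -0.9281] op 0.495
delta tool (after any levelling: world) [ 0.0233 -0.0027 -0.0041] [ 0.0038  0.0026 -0.0234]
cur yaw of y -90.03957101860331 rotvec tool deg to upright+yaw [-0.041   0.5767 -0.2762]
delta in goal tool axes [ 0.0234 -0.0026 -0.0038]
```

drive_tool:
  increments:
    - [0,0,0,0,0,0,-1]
    - [0,0,0,0,0,0,-1]
    - [0,0,0,0,0,0,-1]
    - [0,0,0,0,0,0,-1]

```text
time_s: 6.42
eef_pos: [0.5371, 0.3728, 0.0633]
eef_rot: [-0.0, 0.708, 0.0, -0.707]
wrist_force: [0.3, -0.8, -1.2]
opening: 0.496
```

```bash
python3 go.py .5365 .3725 .0335 -90
```

```text
t 6.42 pos [0.5371 0.3728 0.0633] q [ 0.4256  0.5474  1.5106 -0.      1.0822  1.9964] F [ 0.3115 -0.7969 -1.1507] op 0.496
delta tool (after any levelling: world) [0.0298 0.0004 0.0006] [-0.0006 -0.0003 -0.0298]
cur yaw of y -89.99934236781543 rotvec tool deg to upright+yaw [ 0.0006 -0.0752  0.0341]
delta in goal tool axes [0.0298 0.0003 0.0006]
```

drive_tool:
  increments:
    - [0.012,0,0,0,0,0,-1]
    - [0.008,0,0,0,0,0,-1]
    - [0.004,0,0,0,0,0,-1]
    - [0.003,0,0,0,0,0,-1]
    - [0.002,0,0,0,0,0,-1]
    - [0,0,0,0,0,0,-1]
    - [0,0,0,0,0,0,-1]
    - [0,0,0,0,0,0,-1]

```text
time_s: 7.42
eef_pos: [0.5366, 0.3726, 0.0342]
eef_rot: [-0.0, -0.707, 0.0, 0.707]
wrist_force: [-3.2, -2.0, 5.4]
opening: 0.499
```

```bash
python3 go.py .5365 .3725 .0335 -90
```

```text
t 7.42 pos [0.5366 0.3726 0.0342] q [ 0.4258  0.5891  1.5162 -0.0002  1.0366  1.9965] F [-3.23   -1.9859  5.4266] op 0.499
delta tool (after any levelling: world) [0.0007 0.0001 0.0001] [-0.0001 -0.0001 -0.0007]
cur yaw of y -89.99285413810217 rotvec tool deg to upright+yaw [ 0.0071  0.0138 -0.0146]
delta in goal tool axes [0.0007 0.0001 0.0001]
```

drive_tool:
  increments:
    - [0,0,0,0,0,0,0.1]
    - [0,0,0,0,0,0,0.2]
    - [0,0,0,0,0,0,0.6]
    - [0,0,0,0,0,0,1]
    - [0,0,0,0,0,0,1]
    - [-0.03,0,0,0,0,0,1]
    - [-0.05,0,0,0,0,0,1]
    - [-0.06,0,0,0,0,0,1]
    - [-0.06,0,0,0,0,0,1]
    - [0,0,0,0,0,0,1]

```text
time_s: 8.68
eef_pos: [0.5398, 0.3742, 0.2408]
eef_rot: [-0.002, 0.711, 0.002, -0.703]
wrist_force: [-0.2, -0.2, -0.6]
opening: 0.997
```

drive_tool:
  increments:
    - [0,0,0,0,0,0,1]
    - [0,0,0,0,0,0,1]
    - [0,0,0,0,0,0,1]

```text
time_s: 9.05
eef_pos: [0.5359, 0.3723, 0.2313]
eef_rot: [-0.0, -0.706, 0.001, 0.708]
wrist_force: [-0.1, 0.2, -0.8]
opening: 0.996
```

```bash
python3 go.py .500 -.3225 .25 -90
python3 - <<'E'
from h import *
from bench import camera,ctrl
o=ctrl.get_obs();c=camera("wrist");cv2.imwrite("pics/w3.png",c["img"][:,:,::-1])
s=camera("scene");cv2.imwrite("pics/s3.png",s["img"][:,:,::-1]);np.savez("scene3.npz",**s)
for p in [(320,228)]: print(wplane(c,*p,o,.072))
E
```

```text
t 9.05 pos [0.5359 0.3723 0.2313] q [0.4256 0.3611 1.4059 0.     1.3779 1.9965] F [-0.0807  0.1643 -0.7548] op 0.996
delta tool (after any levelling: world) [-0.0177  0.6948  0.0359] [-0.0359 -0.6948  0.0187]
cur yaw of y -90.00505574447473 rotvec tool deg to upright+yaw [-0.0052  0.174  -0.0764]
delta in goal tool axes [-0.0187  0.6948  0.0359]
[0.5392 0.3719 0.072 ]
```

View pics/w3.png

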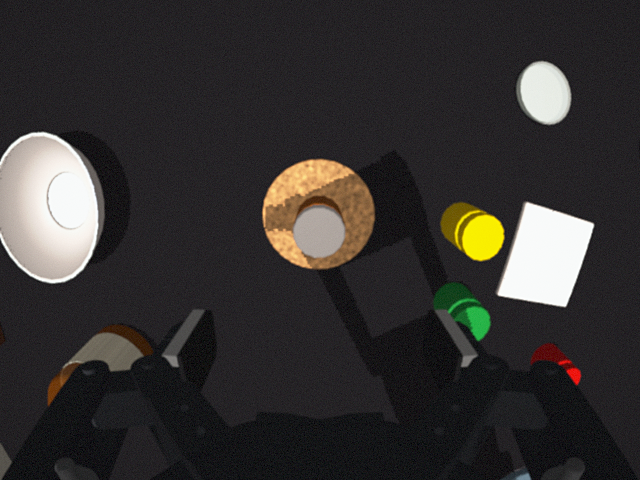

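View pics/s3.png

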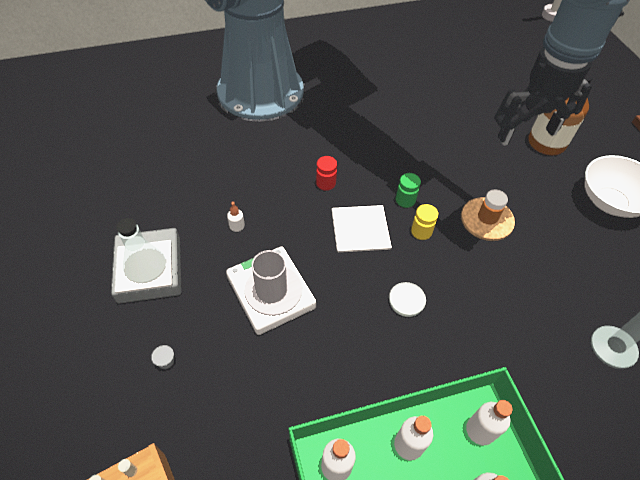

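The jar stands upright on the mat (wrist image (320,228), scene (490,208)), about 3 mm from its middle. The tile is empty. Now I'll fetch the flask.

drive_tool:
  increments:
    - [-0.019,0.0579,0.003,0,0,0,1]
    - [0,0.0579,0.003,0,0,0,1]
    - [0,0.0579,0.003,0,0,0,1]
    - [0,0.0579,0.003,0,0,0,1]
    - [0,0.0579,0.003,0,0,0,1]
    - [0,0.0579,0.003,0,0,0,1]
    - [0,0.0579,0.003,0,0,0,1]
    - [0,0.0579,0.003,0,0,0,1]
    - [0,0.0579,0.003,0,0,0,1]
    - [0,0.0579,0.003,0,0,0,1]

```text
time_s: 10.4
eef_pos: [0.5062, -0.2082, 0.2522]
eef_rot: [-0.0, 0.707, -0.0, -0.707]
wrist_force: [1.1, -0.8, 0.3]
opening: 0.993
```

drive_tool:
  increments:
    - [0,0.0579,0.003,0,0,0,1]
    - [0,0.0579,0.003,0,0,0,1]
    - [0,0,0,0,0,0,1]
    - [0,0,0,0,0,0,1]
    - [0,0,0,0,0,0,1]

```text
time_s: 11.02
eef_pos: [0.5009, -0.3208, 0.2522]
eef_rot: [-0.0, -0.707, -0.001, 0.707]
wrist_force: [0.1, -0.3, -1.0]
opening: 1.001
```

```bash
python3 go.py .500 -.3225 .134 -90
python3 - <<'E'
from m import *
from bench import camera,ctrl
o=ctrl.get_obs();c=camera("wrist");cv2.imwrite("pics/w4.png",c["img"][:,:,::-1])
g=load("scene3.npz");h=cv2.cvtColor(g["img"],cv2.COLOR_RGB2HSV)
m=big((h[...,1]<60)&(h[...,2]>150),(325,195,400,255))
w=np.array([onplane(g,*p[0],.008)[:2]*1000 for p in m],np.float32);print(cv2.minAreaRect(w))
E
```

```text
t 11.03 pos [ 0.5009 -0.3208  0.2522] q [-0.7692  0.2164  1.5447  0.0003  1.3809  0.8001] F [ 0.0615 -0.3396 -0.9769] op 1.001
delta tool (after any levelling: world) [0.1182 0.0018 0.0009] [-0.0009 -0.0017 -0.1182]
cur yaw of y -89.91953235013128 rotvec tool deg to upright+yaw [0.0805 0.0075 0.0304]
delta in goal tool axes [0.1182 0.0017 0.0009]
((492.0026550292969, 105.62742614746094), (111.36543273925781, 113.88182830810547), 79.00070190429688)
```

View pics/w4.png

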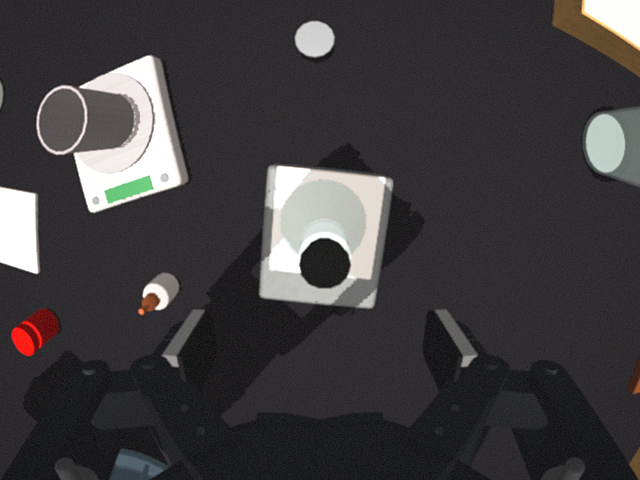

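Run:
```python
from h import *
from bench import camera,ctrl
o=ctrl.get_obs();c=camera("wrist");g=c["img"].max(2);k=np.zeros_like(g)
k[235:292,296:354]=g[235:292,296:354]<40
m=cv2.morphologyEx(k,cv2.MORPH_OPEN,np.ones((9,9),np.uint8))
cs=max(cv2.findContours(m,0,1)[0],key=cv2.contourArea);print(cv2.minEnclosingCircle(cs))
p=cv2.minEnclosingCircle(cs)[0];print(wplane(c,*p,o,.171))
```

```text
((324.5, 265.0), 6.800835609436035)
[ 0.5004 -0.3235  0.171 ]
```

drive_tool:
  increments:
    - [0.04,0.002,0.001,0,0,0,1]
    - [0.04,0,0,0,0,0,1]
    - [0.025,0,0,0,0,0,1]
    - [0.012,0,0,0,0,0,1]
    - [0,0,0,0,0,0,1]
    - [0,0,0,0,0,0,1]
    - [0,0,0,0,0,0,1]

```text
time_s: 12.0
eef_pos: [0.5003, -0.3247, 0.1367]
eef_rot: [0.001, 0.708, -0.001, -0.707]
wrist_force: [-0.2, -0.5, -0.1]
opening: 1.003
```

```bash
python3 go.py .500 -.323 .135 -90
python3 - <<'E'
from h import *
from bench import camera
c=camera("wrist");cv2.imwrite("pics/w5.png",c["img"][:,:,::-1])
E
```

```text
t 12.0 pos [ 0.5003 -0.3247  0.1367] q [-0.7745  0.3381  1.6398  0.      1.1614  0.7962] F [-0.2043 -0.5374 -0.0625] op 1.003
delta tool (after any levelling: world) [ 0.0017 -0.0017  0.0003] [-0.0003  0.0017 -0.0017]
cur yaw of y -89.99586612924747 rotvec tool deg to upright+yaw [ 0.0042 -0.0957 -0.0937]
delta in goal tool axes [ 0.0017 -0.0017  0.0003]
```

View pics/w5.png

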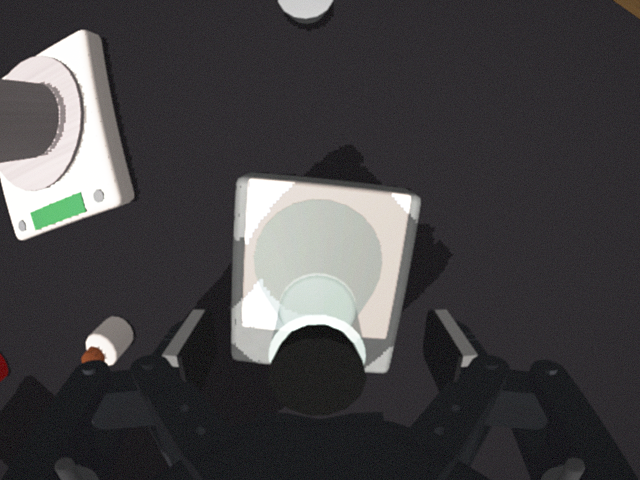

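The neck at (318,350) is centred between the open jaws at (195,340) and (450,340). Closing.

drive_tool:
  increments:
    - [0,0,0,0,0,0,0.3]
    - [0,0,0,0,0,0,0]
    - [0,0,0,0,0,0,-0.2]
    - [0,0,0,0,0,0,-0.5]
    - [0,0,0,0,0,0,-1]
    - [0,0,0,0,0,0,-1]
    - [0,0,0,0,0,0,-1]
    - [0,0,0,0,0,0,-1]
    - [0,0,0,0,0,0,-1]

```text
time_s: 13.18
eef_pos: [0.4998, -0.3241, 0.1355]
eef_rot: [-0.0, 0.707, 0.0, -0.707]
wrist_force: [-0.0, 2.3, 5.0]
opening: 0.382
```

drive_tool:
  increments:
    - [-0.02,0,0,0,0,0,-1]
    - [-0.04,0,0,0,0,0,-1]
    - [-0.04,0,0,0,0,0,-1]
    - [-0.02,0,0,0,0,0,-1]
    - [0,0,0,0,0,0,-1]
    - [0,0,0,0,0,0,-1]
    - [0,0,0,0,0,0,-1]

```text
time_s: 14.05
eef_pos: [0.499, -0.3237, 0.2536]
eef_rot: [0.001, -0.706, -0.001, 0.708]
wrist_force: [-0.4, -0.2, -2.4]
opening: 0.382
```

```bash
python3 go.py .4915 .106 .255 -90
python3 - <<'E'
from h import *
from bench import camera
c=camera("scene");cv2.imwrite("pics/s6.png",c["img"][:,:,::-1])
c=camera("wrist");cv2.imwrite("pics/w6.png",c["img"][:,:,::-1])
E
```

```text
t 14.05 pos [ 0.499  -0.3237  0.2536] q [-0.7748  0.2168  1.5413 -0.0001  1.3863  0.7962] F [-0.3667 -0.2276 -2.4473] op 0.382
delta tool (after any levelling: world) [-0.0005 -0.4297  0.0075] [-0.0075  0.4297  0.0014]
cur yaw of y -90.01126893351727 rotvec tool deg to upright+yaw [-0.0112  0.1199  0.1125]
delta in goal tool axes [-0.0014 -0.4297  0.0075]
```

View pics/s6.png

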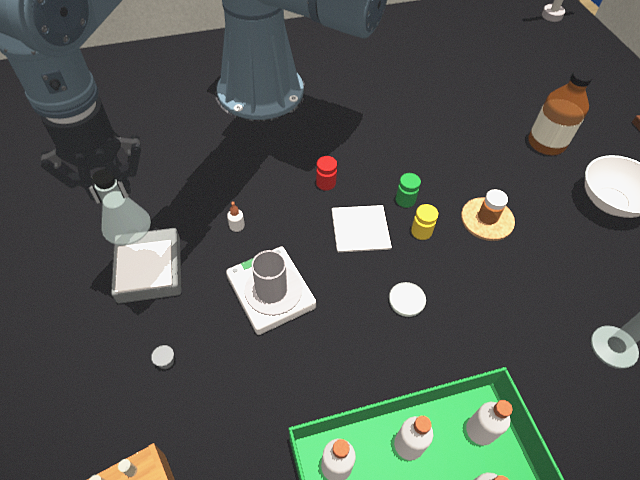

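View pics/w6.png

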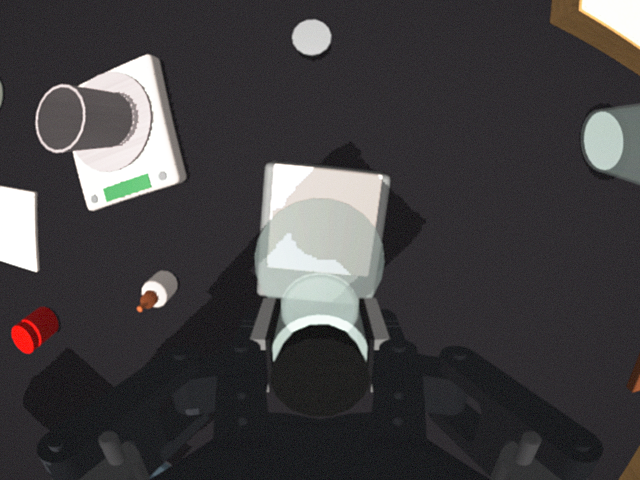

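drive_tool:
  increments:
    - [0,-0.0337,0.0011,0,0,0,-1]
    - [0,-0.0537,0.0011,0,0,0,-1]
    - [0,-0.0567,0.0011,0,0,0,-1]
    - [0,-0.0567,0.0011,0,0,0,-1]
    - [0,-0.0567,0.0011,0,0,0,-1]
    - [0,-0.0567,0.0011,0,0,0,-1]
    - [0,-0.0537,0.0011,0,0,0,-1]
    - [0,-0.0387,0.0011,0,0,0,-1]
    - [0,-0.0227,0,0,0,0,-1]
    - [0,0,0,0,0,0,-1]

```text
time_s: 15.4
eef_pos: [0.4904, 0.1065, 0.2548]
eef_rot: [-0.001, -0.707, -0.001, 0.707]
wrist_force: [0.6, -1.4, -1.4]
opening: 0.383
```

drive_tool:
  increments:
    - [0.04,0,0,0,0,0,-1]
    - [0.04,0,0,0,0,0,-1]
    - [0.03,0,0,0,0,0,-1]
    - [0.02,0,0,0,0,0,-1]
    - [0.01,0,0,0,0,0,-1]
    - [0,0,0,0,0,0,-1]
    - [0,0,0,0,0,0,-1]
    - [0,0,0,0,0,0,-1]
    - [0,0,0,0,0,0,-1]

```text
time_s: 16.52
eef_pos: [0.4912, 0.1052, 0.1159]
eef_rot: [0.0, 0.708, 0.0, -0.707]
wrist_force: [-0.4, 0.4, -2.1]
opening: 0.384
```

```bash
python3 go.py .491 .1057 .095 -90
python3 - <<'E'
from h import *
from bench import camera
c=camera("wrist");cv2.imwrite("pics/w7.png",c["img"][:,:,::-1])
E
```

```text
t 16.52 pos [0.4912 0.1052 0.1159] q [-0.0258  0.1764  1.8926 -0.      1.0714  1.5449] F [-0.4317  0.3937 -2.1375] op 0.384
delta tool (after any levelling: world) [ 0.0209 -0.0005  0.0003] [-0.0002  0.0005 -0.0209]
cur yaw of y -89.99314438921871 rotvec tool deg to upright+yaw [ 0.0069 -0.0683 -0.0025]
delta in goal tool axes [ 0.0209 -0.0005  0.0002]
```

View pics/w7.png

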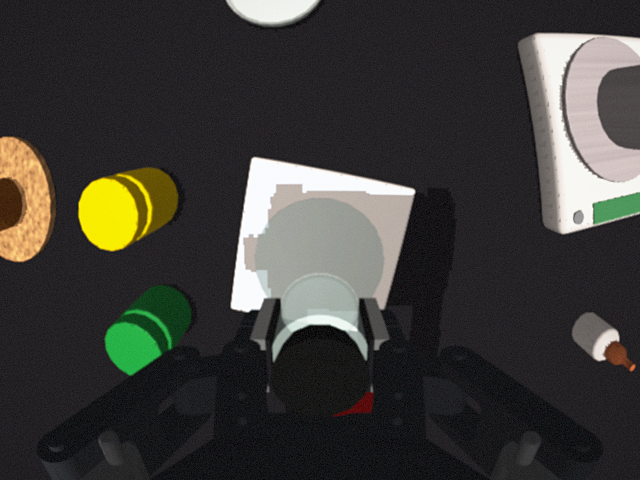

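The flask hangs over the tile, with its base at (320,255) inside the tile's outline. I'll lower it gently.

drive_tool:
  increments:
    - [0.008,0,0,0,0,0,-1]
    - [0.005,0,0,0,0,0,-1]
    - [0.003,0,0,0,0,0,-1]
    - [0.002,0,0,0,0,0,-1]
    - [0.001,0,0,0,0,0,-1]
    - [0.001,0,0,0,0,0,-1]
    - [0,0,0,0,0,0,-1]
    - [0,0,0,0,0,0,-1]

```text
time_s: 17.58
eef_pos: [0.4911, 0.1051, 0.0955]
eef_rot: [-0.0, 0.707, -0.0, -0.707]
wrist_force: [-0.3, -0.2, -1.3]
opening: 0.38
```

```bash
python3 go.py .491 .1057 .095 -90
```

```text
t 17.57 pos [0.4911 0.1051 0.0955] q [-0.0259  0.2099  1.9027  0.0001  1.0284  1.545 ] F [-0.3022 -0.1878 -1.2763] op 0.38
delta tool (after any levelling: world) [ 0.0005 -0.0006  0.0001] [-0.0001  0.0006 -0.0005]
cur yaw of y -90.00438524794257 rotvec tool deg to upright+yaw [-0.0044 -0.0353  0.0027]
delta in goal tool axes [ 0.0005 -0.0006  0.0001]
```

drive_tool:
  increments:
    - [0.001,0,0,0,0,0,-1]
    - [0.001,0,0,0,0,0,-1]
    - [0,0,0,0,0,0,-1]
    - [0,0,0,0,0,0,-1]

```text
time_s: 18.08
eef_pos: [0.4915, 0.1053, 0.0954]
eef_rot: [0.0, 0.708, 0.0, -0.707]
wrist_force: [-5.9, 1.2, 17.0]
opening: 0.385
```

drive_tool:
  increments:
    - [-0.001,0,0,0,0,0,-1]
    - [0,0,0,0,0,0,-0.2]
    - [0,0,0,0,0,0,0]
    - [0,0,0,0,0,0,0.4]
    - [0,0,0,0,0,0,0.8]
    - [0,0,0,0,0,0,1]
    - [0,0,0,0,0,0,1]
    - [0,0,0,0,0,0,1]

```text
time_s: 19.08
eef_pos: [0.4908, 0.1051, 0.0943]
eef_rot: [-0.0, 0.707, -0.0, -0.707]
wrist_force: [0.9, 0.4, -0.2]
opening: 0.999
```

drive_tool:
  increments:
    - [-0.03,0,0,0,0,0,1]
    - [-0.05,0,0,0,0,0,1]
    - [-0.06,0,0,0,0,0,1]
    - [-0.02,0,0,0,0,0,1]
    - [0,0,0,0,0,0,1]
    - [0,0,0,0,0,0,1]
    - [0,0,0,0,0,0,1]
    - [0,0,0,0,0,0,1]

```text
time_s: 20.08
eef_pos: [0.4903, 0.1051, 0.253]
eef_rot: [0.0, -0.706, 0.0, 0.708]
wrist_force: [-0.3, 0.3, 0.7]
opening: 1.0
```

```bash
python3 go.py .6055 -.108 .25 -90
python3 - <<'E'
from h import *
from bench import camera,ctrl
o=ctrl.get_obs();c=camera("wrist");cv2.imwrite("pics/w8.png",c["img"][:,:,::-1])
E
```

```text
t 20.07 pos [0.4903 0.1051 0.253 ] q [-0.0259  0.006   1.7743 -0.      1.3635  1.545 ] F [-0.3351  0.3039  0.6699] op 1.0
delta tool (after any levelling: world) [ 0.0028  0.2131 -0.1153] [ 0.1152 -0.2131 -0.003 ]
cur yaw of y -90.00527171555797 rotvec tool deg to upright+yaw [-0.0053  0.1318  0.0026]
delta in goal tool axes [ 0.003   0.2131 -0.1152]
```

View pics/w8.png

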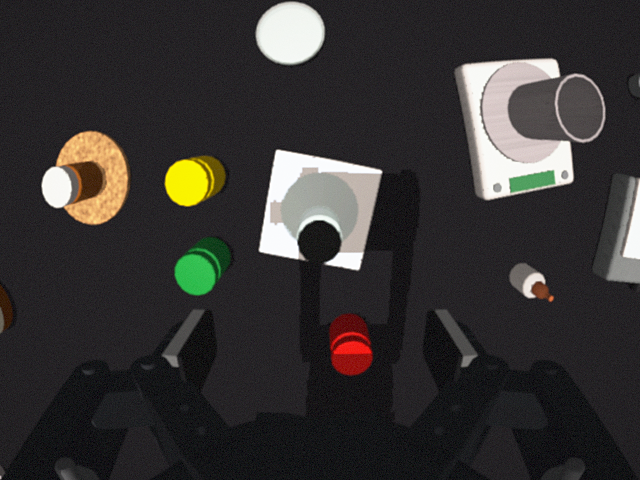

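The flask stands on the tile, with its base centre at (319,207) against a tile centre of about (320,209). Now the beaker.

drive_tool:
  increments:
    - [0,0.0426,-0.023,0,0,0,1]
    - [0,0.0426,-0.023,0,0,0,1]
    - [0,0.0426,-0.023,0,0,0,1]
    - [0,0.0426,-0.023,0,0,0,1]
    - [0,0.0426,-0.023,0,0,0,1]
    - [0,0,0,0,0,0,1]
    - [0,0,0,0,0,0,1]
    - [0,0,0,0,0,0,1]
    - [0,0,0,0,0,0,1]

```text
time_s: 21.25
eef_pos: [0.6056, -0.1068, 0.2546]
eef_rot: [0.001, 0.707, 0.0, -0.707]
wrist_force: [0.2, 1.2, -0.3]
opening: 1.001
```

```bash
python3 go.py .6055 -.108 .092 -90
python3 - <<'E'
from h import *
from bench import camera,ctrl
o=ctrl.get_obs();c=camera("wrist");cv2.imwrite("pics/w9.png",c["img"][:,:,::-1]);np.savez("w9.npz",**{k:v for k,v in c.items()});np.savez("w9o.npz",**o)
E
```

```text
t 21.25 pos [ 0.6056 -0.1068  0.2546] q [-0.3673  0.2586  1.4889  0.0001  1.3939  1.2021] F [ 0.2342  1.1831 -0.3225] op 1.001
delta tool (after any levelling: world) [0.1626 0.0012 0.0002] [-0.0001 -0.0012 -0.1626]
cur yaw of y -89.9193720230653 rotvec tool deg to upright+yaw [ 0.0806 -0.0152 -0.002 ]
delta in goal tool axes [0.1626 0.0012 0.0001]
```

View pics/w9.png

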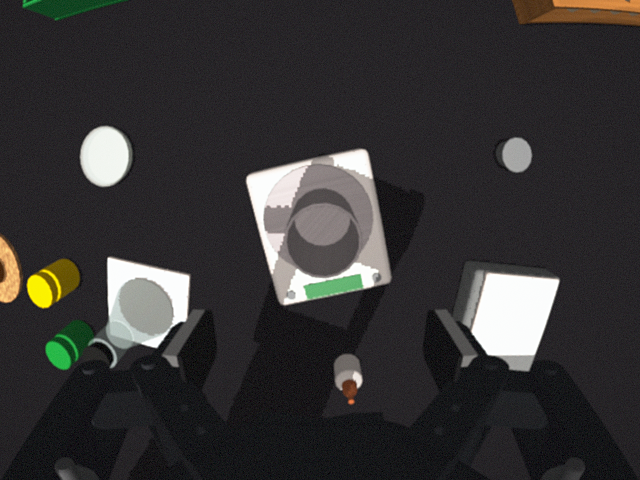

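Run:
```python
from h import *
c=load("w9.npz");o=load("w9o.npz")
print("rim",wplane(c,323,241,o,.125),[wplane(c,*p,o,.125)[:2] for p in((287,240),(359,240),(323,205),(323,278))])
pp=[(263,215),(374,215),(319,165),(270,190),(366,190),(280,252),(357,255)]
w=np.array([wplane(c,*p,o,.04)[:2] for p in pp]);s=np.linalg.lstsq(np.c_[2*w,np.ones(len(w))],(w**2).sum(1),rcond=None)[0];print("pan",s[:2],np.sqrt(s[2]+s[0]**2+s[1]**2))
im=c["img"][140:320,235:400,::-1];cv2.imwrite("pics/w9z.png",cv2.resize(im,None,fx=3.3,fy=3.3))
```

```text
rim [ 0.6069 -0.1091  0.125 ] [array([ 0.6076, -0.0828]), array([ 0.6077, -0.1354]), array([ 0.6334, -0.109 ]), array([ 0.578 , -0.1092])]
pan [ 0.6059 -0.1058] 0.05219375862174731
```

View pics/w9z.png

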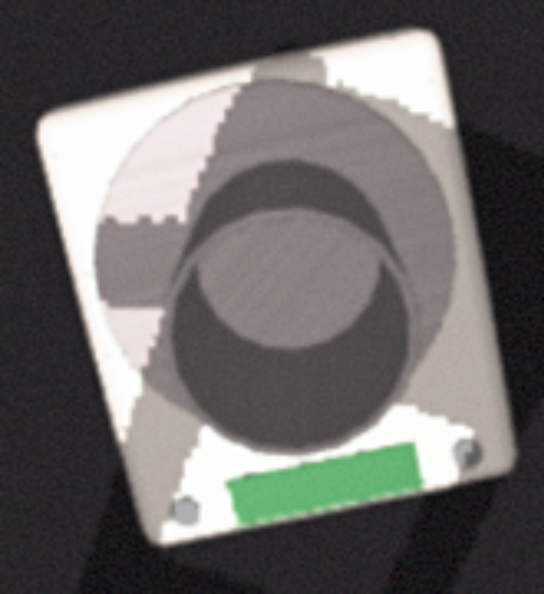

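drive_tool:
  increments:
    - [0.04,0.0015,0,0,0,0,1]
    - [0.04,0,0,0,0,0,1]
    - [0.04,0,0,0,0,0,1]
    - [0.025,0,0,0,0,0,1]
    - [0.015,0,0,0,0,0,1]
    - [0,0,0,0,0,0,1]
    - [0,0,0,0,0,0,1]
    - [0,0,0,0,0,0,1]
    - [0,0,0,0,0,0,1]

```text
time_s: 22.42
eef_pos: [0.6063, -0.1096, 0.0952]
eef_rot: [0.0, 0.708, -0.0, -0.707]
wrist_force: [0.3, 0.4, -0.2]
opening: 1.001
```

drive_tool:
  increments:
    - [0,0,0,0,0,0,0.6]
    - [0,0,0,0,0,0,0.4]
    - [0,0,0,0,0,0,0.2]
    - [0,0,0,0,0,0,-0.2]
    - [0,0,0,0,0,0,-1]
    - [0,0,0,0,0,0,-1]
    - [0,0,0,0,0,0,-1]
    - [0,0,0,0,0,0,-1]

```text
time_s: 23.42
eef_pos: [0.6062, -0.1094, 0.0948]
eef_rot: [0.0, 0.707, -0.0, -0.707]
wrist_force: [0.0, 2.3, 4.2]
opening: 0.676
```

drive_tool:
  increments:
    - [-0.02,0,0,0,0,0,-1]
    - [-0.04,0,0,0,0,0,-1]
    - [-0.04,0,0,0,0,0,-1]
    - [-0.02,0,0,0,0,0,-1]
    - [0,0,0,0,0,0,-1]
    - [0,0,0,0,0,0,-1]
    - [0,0,0,0,0,0,-1]
    - [0,0,0,0,0,0,-1]

```text
time_s: 24.42
eef_pos: [0.6053, -0.1092, 0.2129]
eef_rot: [0.0, -0.706, -0.0, 0.708]
wrist_force: [-0.9, 0.2, -1.3]
opening: 0.675
```

```bash
python3 go.py .4965 -.3255 .22 -90
python3 - <<'E'
from h import *
from bench import camera
c=camera("wrist");cv2.imwrite("pics/w10.png",c["img"][:,:,::-1])
c=camera("scene");cv2.imwrite("pics/s10.png",c["img"][:,:,::-1])
E
```

```text
t 24.43 pos [ 0.6053 -0.1092  0.2129] q [-0.3712  0.2957  1.5285 -0.      1.3196  1.1997] F [-0.8795  0.2153 -1.3497] op 0.675
delta tool (after any levelling: world) [-0.007   0.2163  0.1088] [-0.1088 -0.2163  0.0071]
cur yaw of y -90.00646169623589 rotvec tool deg to upright+yaw [-0.0064  0.1194  0.0459]
delta in goal tool axes [-0.0071  0.2163  0.1088]
```

View pics/w10.png

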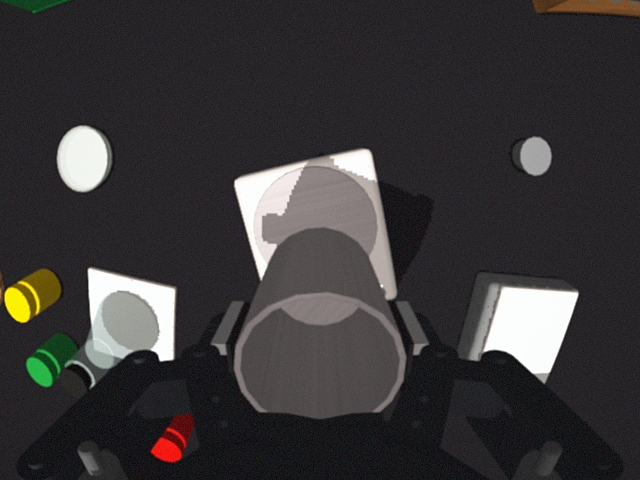

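View pics/s10.png

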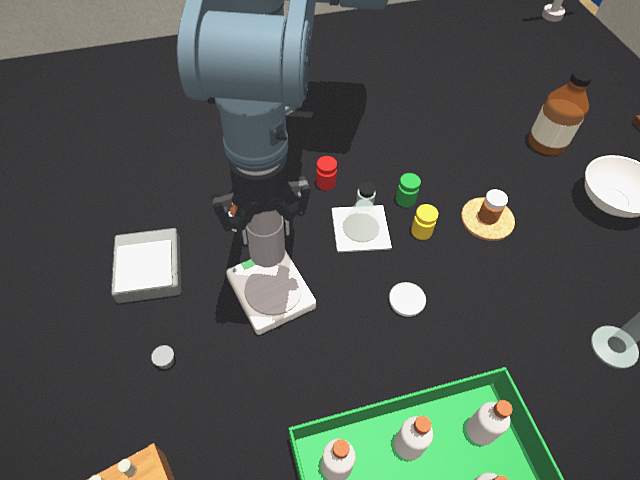

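Run:
```python
from m import *
from bench import camera
g=camera("scene");h=cv2.cvtColor(g["img"],cv2.COLOR_RGB2HSV)
for V in(225,235,245):
    m=big((h[...,1]<40)&(h[...,2]>V),(100,230,185,305))
    w=np.array([onplane(g,*p[0],.048)[:2]*1000 for p in m],np.float32);print("plate",cv2.minAreaRect(w))
x0,y0,x1,y1=(100,215,190,310)
cv2.imwrite("pics/s11.png",cv2.resize(g["img"][y0:y1,x0:x1,::-1],None,fx=6,fy=6,interpolation=cv2.INTER_NEAREST))
```

```text
plate ((497.96075439453125, -327.6628723144531), (104.84033203125, 101.91999053955078), 84.12047576904297)
plate ((498.3257141113281, -325.5454406738281), (100.43711853027344, 101.54945373535156), 84.17920684814453)
plate ((498.43572998046875, -325.271484375), (99.35720825195312, 101.13938903808594), 84.338134765625)
```

View pics/s11.png

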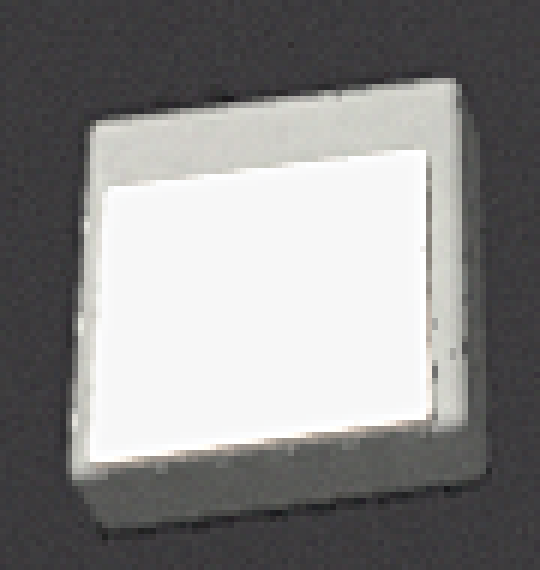

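drive_tool:
  increments:
    - [0,0.03,0.015,0,0,0,-1]
    - [0,0.0433,0.0217,0,0,0,-1]
    - [0,0.0433,0.0217,0,0,0,-1]
    - [0,0.0433,0.0217,0,0,0,-1]
    - [0,0.0363,0.0184,0,0,0,-1]
    - [0,0.02,0.01,0,0,0,-1]
    - [0,0,0,0,0,0,-1]
    - [0.03,0,0,0,0,0,-1]
    - [0.03,0,0,0,0,0,-1]
    - [0.02,0,0,0,0,0,-1]

```text
time_s: 25.82
eef_pos: [0.4975, -0.3238, 0.1327]
eef_rot: [0.0, -0.707, -0.001, 0.707]
wrist_force: [-0.9, 0.4, -1.8]
opening: 0.673
```

drive_tool:
  increments:
    - [0.01,0,0,0,0,0,-1]
    - [0,0,0,0,0,0,-1]
    - [0,0,0,0,0,0,-1]
    - [0,0,0,0,0,0,-1]
    - [0,0,0,0,0,0,-1]
    - [0,0,0,0,0,0,-1]

```text
time_s: 26.58
eef_pos: [0.4974, -0.3257, 0.1246]
eef_rot: [0.0, 0.707, -0.0, -0.707]
wrist_force: [0.6, -0.6, -2.4]
opening: 0.672
```

```bash
python3 go.py .497 -.3255 .1025 -90
python3 - <<'E'
from h import *
from bench import camera
c=camera("scene");cv2.imwrite("pics/s12.png",c["img"][:,:,::-1])
E
```

```text
t 26.57 pos [ 0.4974 -0.3257  0.1246] q [-0.7792  0.3511  1.6501  0.      1.1399  0.7917] F [ 0.5737 -0.5511 -2.3863] op 0.672
delta tool (after any levelling: world) [ 0.0221 -0.0002  0.0004] [-0.0004  0.0002 -0.0221]
cur yaw of y -90.00543425482732 rotvec tool deg to upright+yaw [-0.0054 -0.0215 -0.0202]
delta in goal tool axes [ 0.0221 -0.0002  0.0004]
```

View pics/s12.png

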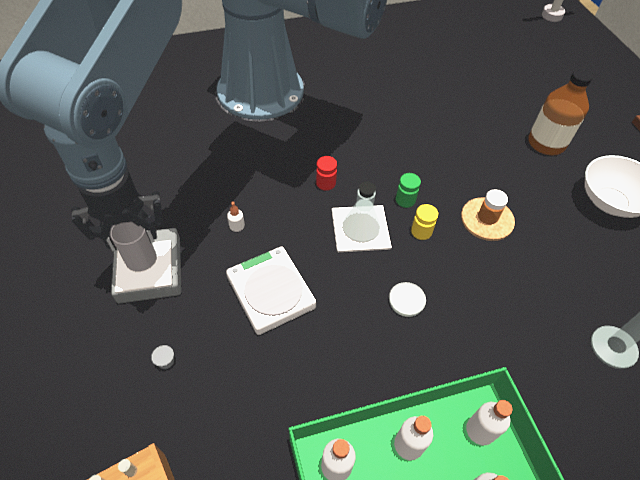

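The beaker hangs over the stirrer plate at (140,250) in the scene view. I'll lower it gently.

drive_tool:
  increments:
    - [0.008,0,0,0,0,0,-1]
    - [0.006,0,0,0,0,0,-1]
    - [0.003,0,0,0,0,0,-1]
    - [0.002,0,0,0,0,0,-1]
    - [0.001,0,0,0,0,0,-1]
    - [0.001,0,0,0,0,0,-1]
    - [0,0,0,0,0,0,-1]
    - [0,0,0,0,0,0,-1]

```text
time_s: 27.62
eef_pos: [0.4974, -0.3256, 0.1034]
eef_rot: [0.0, 0.707, -0.0, -0.707]
wrist_force: [0.6, 0.3, -0.6]
opening: 0.675
```

drive_tool:
  increments:
    - [0.001,0,0,0,0,0,-1]
    - [0,0,0,0,0,0,-1]
    - [0,0,0,0,0,0,-1]

```text
time_s: 28.0
eef_pos: [0.4975, -0.3257, 0.1028]
eef_rot: [0.0, 0.707, -0.0, -0.707]
wrist_force: [-1.6, 0.6, 4.6]
opening: 0.675
```

Contact at 4.6 N. Release and rise.

drive_tool:
  increments:
    - [0,0,0,0,0,0,0.4]
    - [0,0,0,0,0,0,0.6]
    - [0,0,0,0,0,0,0.8]
    - [0,0,0,0,0,0,1]
    - [0,0,0,0,0,0,1]
    - [0,0,0,0,0,0,1]
    - [-0.03,0,0,0,0,0,1]
    - [-0.05,0,0,0,0,0,1]
    - [-0.05,0,0,0,0,0,1]
    - [-0.02,0,0,0,0,0,1]

```text
time_s: 29.25
eef_pos: [0.4985, -0.3266, 0.2564]
eef_rot: [0.002, 0.709, -0.001, -0.706]
wrist_force: [0.9, -0.3, -0.7]
opening: 0.999
```

drive_tool:
  increments:
    - [0,0,0,0,0,0,1]
    - [0,0,0,0,0,0,1]
    - [0,0,0,0,0,0,1]
    - [0,0,0,0,0,0,1]

```text
time_s: 29.75
eef_pos: [0.4969, -0.3252, 0.251]
eef_rot: [0.001, -0.707, -0.001, 0.708]
wrist_force: [0.2, 0.3, -0.4]
opening: 0.998
```

```bash
python3 go.py .537 .3725 .25 -90
python3 - <<'E'
from h import *
from bench import camera,ctrl
o=ctrl.get_obs();c=camera("wrist");cv2.imwrite("pics/w13.png",c["img"][:,:,::-1]);np.savez("w13.npz",**c);np.savez("w13o.npz",**o)
E
```

```text
t 29.75 pos [ 0.4969 -0.3252  0.251 ] q [-0.7792  0.2166  1.547   0.      1.3802  0.7917] F [ 0.2176  0.263  -0.4443] op 0.998
delta tool (after any levelling: world) [ 0.002  -0.6977 -0.04  ] [ 0.0401  0.6977 -0.001 ]
cur yaw of y -90.00631792075332 rotvec tool deg to upright+yaw [-0.0063  0.0866  0.0883]
delta in goal tool axes [ 0.001  -0.6977 -0.0401]
```

View pics/w13.png

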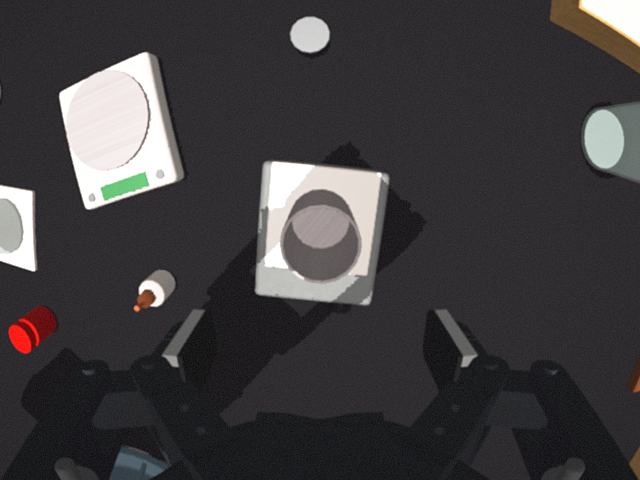

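The beaker stands on the stirrer, with its base at about (321,222) against a plate centre of about (325,222). Back to the jar on the mat.

drive_tool:
  increments:
    - [0,-0.0581,-0.0033,0,0,0,1]
    - [0,-0.0581,-0.0033,0,0,0,1]
    - [0,-0.0581,-0.0033,0,0,0,1]
    - [0,-0.0581,-0.0033,0,0,0,1]
    - [0,-0.0581,-0.0033,0,0,0,1]
    - [0,-0.0581,-0.0033,0,0,0,1]
    - [0,-0.0581,-0.0033,0,0,0,1]
    - [0,-0.0581,-0.0033,0,0,0,1]
    - [0,-0.0581,-0.0033,0,0,0,1]
    - [0,-0.0581,-0.0033,0,0,0,1]

```text
time_s: 31.05
eef_pos: [0.5302, 0.2574, 0.2521]
eef_rot: [0.0, 0.707, -0.0, -0.707]
wrist_force: [1.2, -1.0, 0.3]
opening: 1.003
```

drive_tool:
  increments:
    - [0,-0.0581,-0.0033,0,0,0,1]
    - [0,-0.0581,-0.0033,0,0,0,1]
    - [0,0,0,0,0,0,1]
    - [0,0,0,0,0,0,1]
    - [0,0,0,0,0,0,1]
    - [0,0,0,0,0,0,1]

```text
time_s: 31.8
eef_pos: [0.5374, 0.3704, 0.2526]
eef_rot: [-0.001, 0.707, -0.001, -0.707]
wrist_force: [0.2, -0.5, 0.8]
opening: 1.003
```

```bash
python3 go.py .537 .3725 .034 -90
python3 - <<'E'
from h import *
from bench import camera,ctrl
o=ctrl.get_obs();c=camera("wrist");cv2.imwrite("pics/w14.png",c["img"][:,:,::-1])
# mid-lid from grey/white blob inside mat
h=cv2.cvtColor(c["img"],cv2.COLOR_RGB2HSV);k=np.zeros((480,640),np.uint8);b=(slice(190,270),slice(280,370));k[b]=((h[...,1]<50)&(h[...,2]>90))[b]
cs=max(cv2.findContours(k,0,1)[0],key=cv2.contourArea);e=cv2.fitEllipse(cs);print(e,wplane(c,*e[0],o,.072))
g=load("w13.npz");og=load("w13o.npz")
print("plate est",np.mean([wplane(g,*p,og,.048) for p in((272,165),(388,180))],0),"beaker rim",wplane(g,321,244,og,.133),"pan?",wplane(g,108,120,og,.04))
E
```

```text
t 31.8 pos [0.5374 0.3704 0.2526] q [ 0.4221  0.3428  1.3864 -0.0001  1.4121  1.9947] F [ 0.2022 -0.5121  0.7836] op 1.003
delta tool (after any levelling: world) [ 0.2186 -0.0021  0.0005] [-0.0004  0.0021 -0.2186]
cur yaw of y -90.10384089984561 rotvec tool deg to upright+yaw [-0.1038 -0.0189  0.    ]
delta in goal tool axes [ 0.2186 -0.0021  0.0004]
((316.95550537109375, 227.55299377441406), (46.94123458862305, 47.67547607421875), 161.40567016601562) [0.5366 0.3728 0.072 ]
plate est [ 0.5419 -0.3345  0.048 ] beaker rim [ 0.499  -0.3258  0.133 ] pan? [ 0.6037 -0.111   0.04  ]
```

View pics/w14.png

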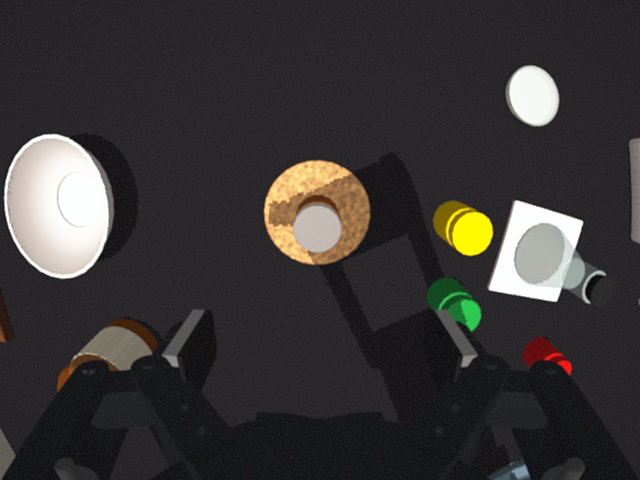

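drive_tool:
  increments:
    - [0.05,-0.002,0.0005,0,0,0,1]
    - [0.05,0,0,0,0,0,1]
    - [0.05,0,0,0,0,0,1]
    - [0.04,0,0,0,0,0,1]
    - [0.02,0,0,0,0,0,1]
    - [0.0085,0,0,0,0,0,1]
    - [0,0,0,0,0,0,1]
    - [0,0,0,0,0,0,1]
    - [0,0,0,0,0,0,1]

```text
time_s: 32.98
eef_pos: [0.5373, 0.3741, 0.0353]
eef_rot: [-0.0, 0.708, 0.0, -0.706]
wrist_force: [-0.7, 0.0, -0.4]
opening: 1.0
```

drive_tool:
  increments:
    - [0,0,0,0,0,0,0.4]
    - [0,0,0,0,0,0,0.1]
    - [0,0,0,0,0,0,-0.2]
    - [0,0,0,0,0,0,-1]
    - [0,0,0,0,0,0,-1]
    - [0,0,0,0,0,0,-1]
    - [0,0,0,0,0,0,-1]
    - [0,0,0,0,0,0,-1]

```text
time_s: 33.98
eef_pos: [0.5369, 0.3738, 0.0343]
eef_rot: [-0.0, 0.707, 0.0, -0.707]
wrist_force: [0.5, 0.1, 5.4]
opening: 0.498
```

drive_tool:
  increments:
    - [-0.02,0,0,0,0,0,-1]
    - [-0.04,0,0,0,0,0,-1]
    - [-0.05,0,0,0,0,0,-1]
    - [-0.05,0,0,0,0,0,-1]
    - [-0.03,0,0,0,0,0,-1]
    - [0,0,0,0,0,0,-1]
    - [0,0,0,0,0,0,-1]
    - [0,0,0,0,0,0,-1]
    - [0,0,0,0,0,0,-1]

```text
time_s: 35.1
eef_pos: [0.5358, 0.3733, 0.2221]
eef_rot: [-0.0, -0.706, 0.0, 0.708]
wrist_force: [-0.4, -0.0, -1.3]
opening: 0.498
```

```bash
python3 go.py .6055 -.1052 .23 -90
python3 - <<'E'
from h import *
from bench import camera
c=camera("scene");cv2.imwrite("pics/s15.png",c["img"][:,:,::-1])
g=c;x0,y0,x1,y1=(215,235,325,335);cv2.imwrite("pics/s15z.png",cv2.resize(g["img"][y0:y1,x0:x1,::-1],None,fx=5.5,fy=5.5,interpolation=cv2.INTER_CUBIC))
E
```

```text
t 35.1 pos [0.5358 0.3733 0.2221] q [0.4272 0.3694 1.4137 0.     1.3612 1.998 ] F [-0.4391 -0.0331 -1.2989] op 0.498
delta tool (after any levelling: world) [-0.0075  0.4785 -0.0697] [ 0.0697 -0.4785  0.0079]
cur yaw of y -90.00526747480103 rotvec tool deg to upright+yaw [-0.0053  0.1432 -0.0639]
delta in goal tool axes [-0.0079  0.4785 -0.0697]
```

View pics/s15.png

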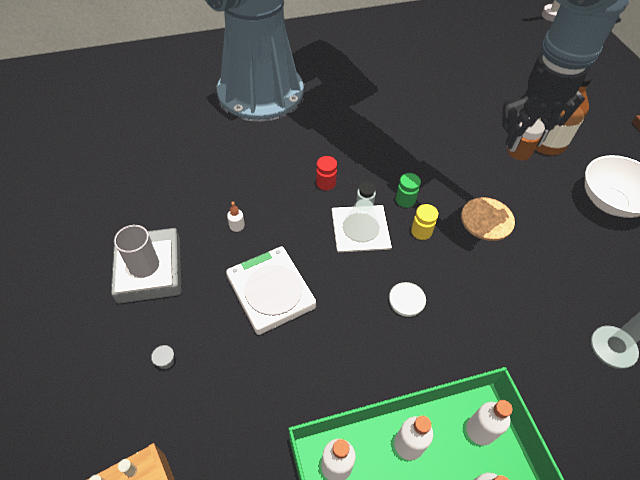

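View pics/s15z.png

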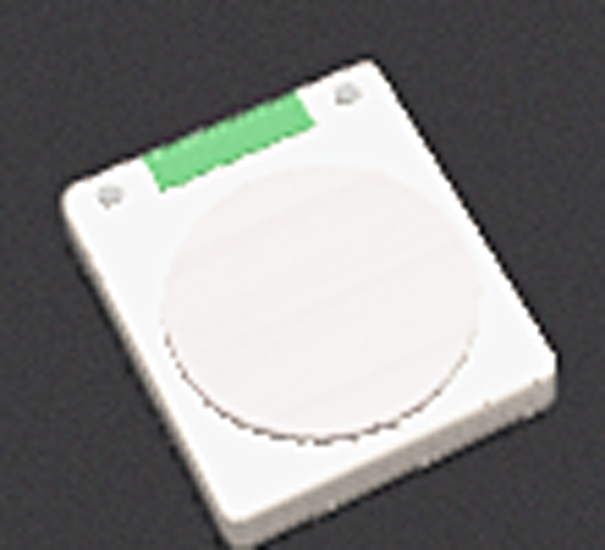

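```bash
python3 -c "
from h import *
S=load('scene0.npz');print(onplane(S,272.9,289.1,.04))"
```

```text
[ 0.6071 -0.1049  0.04  ]
```

drive_tool:
  increments:
    - [0,0.0335,-0.005,0,0,0,-1]
    - [0,0.0535,-0.0078,0,0,0,-1]
    - [0,0.0565,-0.0083,0,0,0,-1]
    - [0,0.0565,-0.0083,0,0,0,-1]
    - [0,0.0565,-0.0083,0,0,0,-1]
    - [0,0.0565,-0.0083,0,0,0,-1]
    - [0,0.0565,-0.0083,0,0,0,-1]
    - [0,0.0535,-0.0078,0,0,0,-1]
    - [0,0.0335,-0.005,0,0,0,-1]
    - [0,0.022,-0.0025,0,0,0,-1]

```text
time_s: 36.4
eef_pos: [0.6059, -0.1066, 0.2233]
eef_rot: [0.001, -0.707, 0.0, 0.707]
wrist_force: [0.4, 0.6, -1.3]
opening: 0.497
```

drive_tool:
  increments:
    - [0,0,0,0,0,0,-1]
    - [0.04,0,0,0,0,0,-1]
    - [0.04,0,0,0,0,0,-1]
    - [0.03,0,0,0,0,0,-1]
    - [0.02,0,0,0,0,0,-1]
    - [0,0,0,0,0,0,-1]
    - [0,0,0,0,0,0,-1]
    - [0,0,0,0,0,0,-1]
    - [0,0,0,0,0,0,-1]

```text
time_s: 37.52
eef_pos: [0.6067, -0.1051, 0.0949]
eef_rot: [0.0, 0.708, -0.0, -0.706]
wrist_force: [0.2, 0.2, -1.0]
opening: 0.498
```

```bash
python3 go.py .6055 -.1052 .066 -90
```

```text
t 37.52 pos [ 0.6067 -0.1051  0.0949] q [-0.3641  0.4316  1.6077  0.      1.1004  1.2068] F [ 0.1915  0.2047 -1.0042] op 0.498
delta tool (after any levelling: world) [0.0289 0.0001 0.0012] [-0.0012 -0.0001 -0.0289]
cur yaw of y -90.0053819776279 rotvec tool deg to upright+yaw [-0.0054 -0.1    -0.0356]
delta in goal tool axes [0.0289 0.0001 0.0012]
```

drive_tool:
  increments:
    - [0.012,0,0.001,0,0,0,-1]
    - [0.008,0,0,0,0,0,-1]
    - [0.004,0,0,0,0,0,-1]
    - [0.002,0,0,0,0,0,-1]
    - [0.001,0,0,0,0,0,-1]
    - [0.001,0,0,0,0,0,-1]
    - [0,0,0,0,0,0,-1]
    - [0,0,0,0,0,0,-1]
    - [0,0,0,0,0,0,-1]

```text
time_s: 38.65
eef_pos: [0.6052, -0.105, 0.0663]
eef_rot: [0.0, 0.707, -0.0, -0.707]
wrist_force: [-1.9, 0.6, 4.4]
opening: 0.5
```

drive_tool:
  increments:
    - [0.001,0,0,0,0,0,-1]
    - [0,0,0,0,0,0,-1]
    - [0,0,0,0,0,0,-1]

```text
time_s: 39.02
eef_pos: [0.6052, -0.1049, 0.0662]
eef_rot: [0.0, 0.707, -0.0, -0.707]
wrist_force: [-4.9, 1.2, 12.7]
opening: 0.494
```

drive_tool:
  increments:
    - [-0.001,0,0,0,0,0,-1]
    - [0,0,0,0,0,0,0.1]
    - [0,0,0,0,0,0,0.3]
    - [0,0,0,0,0,0,0.6]
    - [0,0,0,0,0,0,1]
    - [0,0,0,0,0,0,1]
    - [0,0,0,0,0,0,1]
    - [-0.03,0,0,0,0,0,1]
    - [-0.05,0,0,0,0,0,1]
    - [-0.05,0,0,0,0,0,1]

```text
time_s: 40.28
eef_pos: [0.6047, -0.1048, 0.1969]
eef_rot: [0.0, -0.707, -0.0, 0.707]
wrist_force: [0.2, 0.8, -0.5]
opening: 0.995
```

drive_tool:
  increments:
    - [-0.05,0,0,0,0,0,1]
    - [-0.02,0,0,0,0,0,1]
    - [0,0,0,0,0,0,1]
    - [0,0,0,0,0,0,1]
    - [0,0,0,0,0,0,1]
    - [0,0,0,0,0,0,1]
    - [0,0,0,0,0,0,1]

```text
time_s: 41.15
eef_pos: [0.6049, -0.1048, 0.2651]
eef_rot: [0.0, -0.707, -0.0, 0.707]
wrist_force: [-0.3, -0.3, -0.1]
opening: 0.999
```

```bash
python3 go.py .6055 -.1052 .25 -90
python3 - <<'E'
from h import *
from bench import camera,ctrl
o=ctrl.get_obs();c=camera("wrist");cv2.imwrite("pics/w16.png",c["img"][:,:,::-1])
s=camera("scene");cv2.imwrite("pics/s16.png",s["img"][:,:,::-1])
t=camera("top");cv2.imwrite("pics/t16.png",t["img"][:,:,::-1])
for n,g in(("t",t),("s",s)):
    P=cloud(g);ok=g["depth"]>0
    for nm,(cx,cy),r,z0,z1 in(("beaker",(.497,-.3255),.05,.12,.15),("lid",(.605,-.105),.04,.09,.12),("stop",(.491,.106),.03,.12,.14),("dropper",(.415,-.138),.04,.02,.09),("bung",(.675,-.314),.03,.018,.04),("petri",(.675,.135),.04,.010,.025)):
        q=P[ok&(np.hypot(P[...,0]-cx,P[...,1]-cy)<r)&(P[...,2]>z0)&(P[...,2]<z1)]
        if len(q)<5: print(n,nm,len(q));continue
        (x,y),rr=cv2.minEnclosingCircle(q[:,:2].astype(np.float32));print(n,nm,len(q),np.array([x,y,rr,np.median(q[:,2])]))
E
```

```text
t 41.15 pos [ 0.6049 -0.1048  0.2651] q [-0.3647  0.2491  1.479  -0.      1.4145  1.2061] F [-0.2501 -0.2801 -0.1121] op 0.999
delta tool (after any levelling: world) [ 0.0151  0.0004 -0.0007] [ 0.0006 -0.0004 -0.0151]
cur yaw of y -90.00185286888248 rotvec tool deg to upright+yaw [-0.0018  0.0558  0.0198]
delta in goal tool axes [ 0.0151  0.0004 -0.0006]
t beaker 165 [ 0.4975 -0.3239  0.0297  0.1318]
t lid 199 [ 0.6019 -0.103   0.0214  0.105 ]
t stop 166 [0.4915 0.106  0.0167 0.1317]
t dropper 0
t bung 198 [ 0.6741 -0.3135  0.0188  0.0267]
t petri 606 [0.6745 0.1362 0.0344 0.0153]
s beaker 427 [ 0.498  -0.3241  0.0307  0.1289]
s lid 485 [ 0.6039 -0.1041  0.0225  0.1039]
s stop 221 [0.4919 0.1067 0.0173 0.131 ]
s dropper 141 [ 0.4172 -0.1392  0.016   0.0344]
s bung 371 [ 0.6758 -0.3145  0.019   0.026 ]
s petri 938 [0.6747 0.1349 0.0353 0.0144]
```

View pics/w16.png

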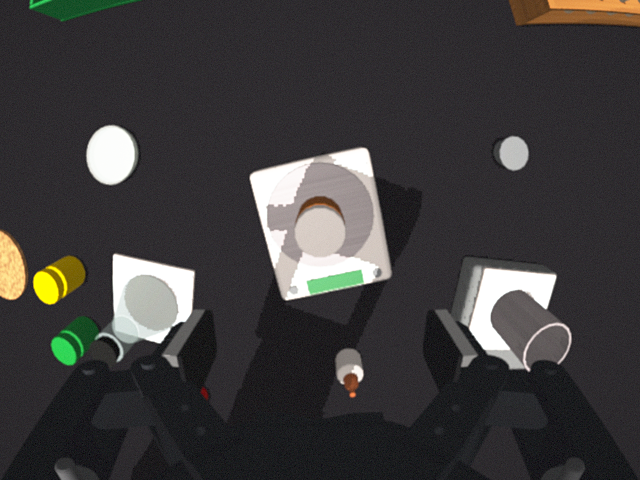

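View pics/s16.png

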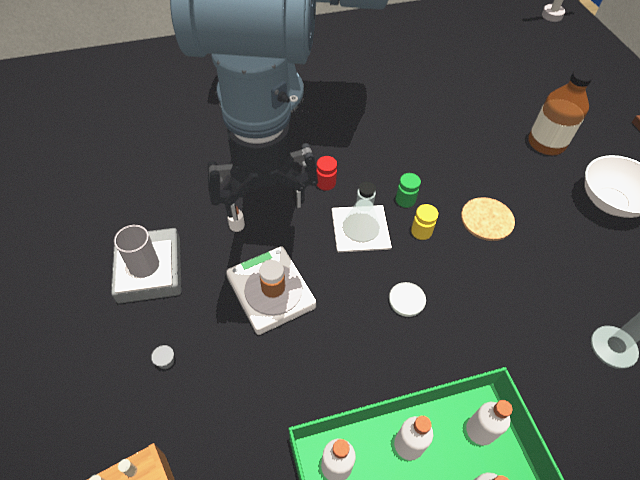

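All three vessels stand upright within about 4 mm of the middle of their places. The lid is at (319,230) over the pan and the beaker is on the plate at (510,320). The bystanders haven't moved and the gripper is clear, so I'm handing in.

```bash
python3 -c "
from bench import hand_in
print(hand_in())"
```

```text
the job is handed in; nothing more can be done
None
```

All three vessels are on their new stations, upright and let go, and I handed the job in at about 41 s. The hand-in reported no verdict. I parked the jar on the cork mat first, then moved the flask to the tile, the beaker to the stirrer, and the jar from the mat to the balance.

**Last checks (top and scene depth, before hand-in):**

| Vessel | Measured position (m) | Estimated middle (m) | Top height (m) |
|---|---|---|---|
| Beaker on stirrer | (0.498, −0.324) | (0.497, −0.3255) | 0.129–0.132 |
| Flask on tile | (0.492, 0.106) | (0.491, 0.106) | 0.131 |
| Jar on balance | (0.603, −0.1035) | (0.6055, −0.105) | 0.104–0.105 |

- **Offsets:** each vessel is within about 4 mm of its middle. The heights match upright vessels resting on their stations.
- **Bystanders:** the bung and petri dish read within 2 mm of where they started. So did the dropper bottle in the scene view, but the arm hid it from the top camera at the end, so only one view confirms it.
- **Disagreements:** the two views of the pan's middle differed by about 3 mm, and triangulation put the stirrer plate about 3 mm below the stated 48 mm. I confirmed the landing heights by the contact force when setting down. One rough pan reading near the edge of the wrist image was about 5 mm off, and I didn't use it.

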